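Load the filter wheel of a microscope filter changer

ROBOT

A 6-joint arm with a two-finger parallel gripper is mounted at the origin on the work surface. World frame = base frame: x ahead of the robot, y to its left, z up, the work surface at z = 0. Lengths are in m, angles in rad, forces in N, time in s.
With the tool pointing down it reaches from about 0.425 to 0.95 m from the base axis. Payload 3.5 kg.
Tool frame: the origin (TCP) lies midway between the tips of the shut fingers; the grasp point (between the pads) lies 19 mm behind it (ctrl.tcp_to_grasp is the distance from the TCP to the grasp point, in m); z points along the fingers, x is the direction in which the jaws open and shut, and the axes are right-handed (so a half turn about z gives the same grasp; the last joint's range is limited). The gripper opens to 85 mm and grips with 20 to 120 N. Pads are 22 mm wide; open, the fingers measure 114 mm over their backs; the gripper's body (76 mm by 85 mm) begins 54 mm behind the grasp point. The pads swing forward as they close: fully open they stand 13 mm farther back than shut.
Start: joints at [1.052, 0.286, 1.577, -0, 1.279, -0.15], TCP at [0.243, 0.63, 0.231] pointing down, gripper open.
Joint ranges: [-2.77, 2.77], [-0.9, 2.22], [0.21, 2.48], [-1.53, 4.67], [0.24, 2.81], [-2.84, 2.84]. Speed limits (rad/s): [2.79, 2.79, 3.14, 3.14, 3.14, 3.14].

INTERFACE

Orientations are given as a unit quaternion [x, y, z, w].
In Python, from plant import ctrl, cams, workorder, spotter gives the robot as it stands. The module is installed in compiled form; this text tells all that it offers.
- The arm moves only by the tool send_rows, never from a script. Its argument "motion" is one flat list of numbers, 5 for each row, row after row: the shift along the tool's x, y, z in cm, then the turn about the tool's z in rad, then the finger opening in cm, from 0 to 8.54. In form: [tx, ty, tz, spin, gripper, tx, ty, tz, spin, gripper, ...]. A call has 1 to 12 rows; each row shifts and turns the pose as measured when the row begins, along the tool's axes as they then stand; what a row does not reach is not made up. A row lasts 1/10 s, in which the tool goes at most 50 mm and 8.59 degrees, less where a joint would pass 70% of its speed; a pose out of reach is approached as far as the arm can. A call is refused whole if a number of a shift passes 5 or a number of a turn 0.15, either way. A call with a gripper value outside its range is refused whole. The fingers move at their own pace and stop on an object; "grip_force" is the grip in N (left out, the last holds). Time passes only in rows, so rows that do not move let the fingers close. It gives the time, the measured TCP pose, the force and the opening at its end, in the units of the state.
- ctrl.get_state(): the state, without advancing time (a new reading comes with each control period).
- cams.read_camera(name): name is "side" or "top"; returns (picture, depth): 384x512x3 uint8, red, green, blue; 384x512 float32, m along the optical axis (not along the pixel's ray), 0 where there is no reading.
- cams.camera_params(name): a dict with "fx", "fy", "cx", "cy" (pixels), "xyz" and "attitude" of the camera in the world. Camera axes: x right, y down, z forward; pixel columns grow to the right and rows downward; lengths in m; the calibration is good to about 2 mm. A picture is of the moment at which its call begins. camera_params takes no time and is no camera call.
- workorder.sign_off(): hands the job in, once; it reports no verdict.
Trained networks look in the newest picture that a camera, given by its name, has taken for a name from the list of things; names that differ only in an ending like _2 or _b are one class to them, and where a whole thing is asked for, a point or a joint stands for the part that bears it (a point fixed in the world has none). Each returns a list of dicts, best first, with "conf" (0 to 1); they miss things now and then, are a little off and sometimes report something else, mostly with a low value. They report only what shows in the picture. A call takes as long as a camera call.
- spotter.trace(target, camera): "mask" (384x512 bool, what is visible of it) and "bbox" ([left, top, width, height] in pixels, round what is visible of it).
The state is a dict: "time": time; "qpos": joint angles; "dq": joint speeds; "joint_efforts": joint torques, N m; "eef_pos": TCP position; "tcp_rot": TCP orientation; "contact_force": force on the tool from outside, world axes, zero at the start; "wrist_torque": the same for the moment, N m; "opening": opening from 0.0 (shut) to 1.0 (fully open).
Only numpy, scipy, OpenCV 4.12 (cv2) and the standard library are available. Lean on these libraries where they do the work, as an engineer would, in place of code of your own. Each camera call takes 0.05 s, during which the arm holds its last target.

TASK

Load every filter lying on the blue mat into the filter changer, one to a cup and with its wide black rim up and resting on the cup. Cups can only be loaded at the open front: take the red T-handled key out of the wooden block, turn it so that its flatted shank matches the slot in the wheel's brass hub, push it fully home, and with the key in place turn the wheel to bring each empty cup to the front in turn. Once all are loaded, use the key to park the black blanking plug at the middle of the open front, then put the key back upright and fully down in its bore in the block, and leave the other things on the table where they are.

Things in the scene. Friction and masses are not known exactly. Their poses are not given: they have to be found in the camera images.
- changer: The filter changer: a fixed white and grey box 224 x 224 mm, turned up to 0.35 rad; origin on the table under its middle (the hub's axis), x axis pointing away from its open front. The front has a low wall 26 mm high; behind 30 mm in front of the hub all lies under a clear cover, top 62 mm over the table, underside 58 mm, with a notch 60 mm wide from its front edge to 30 mm behind the hub.
- port (a point): Middle of the changer's open front at the cups' rim height (38 mm over the table), 68 mm from the hub's axis: the place on the wheel's circle where a cup is loaded. The cover's edge is 38 mm behind it.
- hub (a point): Centre of the top of the wheel's brass hub, 38 mm over the table. A slot 28 x 16 mm goes right through it, long side along this point's x axis (a half turn makes no difference). The wheel turns endlessly either way about the vertical and stays where left (friction 0.15 N m). Its four places, 90 degrees apart and at 45 degrees to the slot, are a blanking plug and three empty cups.
- blank (a point): Centre of the black blanking plug (56 mm across, fixed in the wheel, its top 10 mm above this point), at cup rim height, 68 mm from the hub; turns with the wheel.
- cup1 (a point): Centre of the mouth of empty cup 1, at its rim height (38 mm over the table), 68 mm from the hub; turns with the wheel. The cup is an aluminium ring, 62 mm outside, 49 mm inside, 14 mm deep.
- cup2 (a point): Centre of the mouth of empty cup 2, at its rim height (38 mm over the table), 68 mm from the hub; turns with the wheel. The cup is an aluminium ring, 62 mm outside, 49 mm inside, 14 mm deep.
- cup3 (a point): Centre of the mouth of empty cup 3, at its rim height (38 mm over the table), 68 mm from the hub; turns with the wheel. The cup is an aluminium ring, 62 mm outside, 49 mm inside, 14 mm deep.
- f1 (a point): Centre (half-way up) of filter 1 with green glass: round, 26 mm high; lower part 45 mm across, 10 mm high, above it a black rim 56 mm across, 16 mm high, to grip it by. z points up through the glass. It lies rim up on the blue mat (310 x 150 x 3 mm). Seated in a cup, its rim rests on the cup and this point is 3 mm above the cup's rim. About 0.1 kg. May be absent (None).
- f2 (a point): Centre (half-way up) of filter 2 with amber glass: round, 26 mm high; lower part 45 mm across, 10 mm high, above it a black rim 56 mm across, 16 mm high, to grip it by. z points up through the glass. It lies rim up on the blue mat (310 x 150 x 3 mm). Seated in a cup, its rim rests on the cup and this point is 3 mm above the cup's rim. About 0.1 kg. May be absent (None).
- f3 (a point): Centre (half-way up) of filter 3 with blue glass: round, 26 mm high; lower part 45 mm across, 10 mm high, above it a black rim 56 mm across, 16 mm high, to grip it by. z points up through the glass. It lies rim up on the blue mat (310 x 150 x 3 mm). Seated in a cup, its rim rests on the cup and this point is 3 mm above the cup's rim. About 0.1 kg. May be absent (None).
- key_bar (a point): Centre of the red crossbar of the T-handled key: bar 70 mm long (x axis), 16 mm wide (y), 22 mm high. Below it an 18 mm stem, a collar 44 mm across (underside 53 mm below this point), and a flatted shank 26 mm (x) by 14 mm (y), 28 mm long. Fully home, in the hub or in the block, the collar rests on it; in the slot it has 0.07 rad of play. 0.16 kg.
- key_collar (a point): Centre of the underside of the key's collar, on the key's axis; the shank reaches 28 mm below it.
- bore (a point): Centre of the mouth of the round bore (35 mm across, 36 mm deep) in the top of the fixed wooden block (42 mm high, 150 x 90 mm) where the key stands at the start, at any angle about the vertical, and where it belongs. Three small screwdriver handles stand fixed in the block 88 mm along +x from the bore, up to 86 mm over the table.
- dish_c (a point): Culture dish, 90 mm across and 14 mm high, a bystander; the point is its centre.
- objective_c (a point): Objective lens standing on the table, 34 mm across, 48 mm high, a bystander; centre.
- eyecap1_c (a point): Black eyepiece cap, 44 mm across, 24 mm high, a bystander; centre.
- eyecap2_c (a point): Another such cap, a bystander; centre.
- cleaner_c (a point): Blue lens cleaner bottle, 48 mm across, 120 mm high, a bystander; centre.
- tissue_c (a point): Cardboard box of lens tissue, 110 x 75 x 24 mm, a bystander; centre.
- blower_c (a point): Black rubber blower, 56 mm across, 100 mm high, a bystander; centre.

How it is judged:
On the way, in this order (a step that is already met when the one before it is completed fails the run):
1. the key is fully home in the hub, its shank in the slot (horizontal distance between key_collar and hub below 0.005 m and distance between key_collar and hub below 0.006 m and angle between the x axis of key_bar and the x axis of hub, either way round below 0.15 rad and angle between key_bar's own z axis and vertical below 0.1 rad), for 0.2 s.
2. with the key in the hub, every filter present is seated rim up in a cup (all of step 1 and ((horizontal distance between f1 and cup1 below 0.005 m and z of f1 in the frame of hub between 0 and 0.006 m) or (horizontal distance between f1 and cup2 below 0.005 m and z of f1 in the frame of hub between 0 and 0.006 m) or (horizontal distance between f1 and cup3 below 0.005 m and z of f1 in the frame of hub between 0 and 0.006 m)) and angle between each of f1, f2, f3's own z axis and vertical below 0.12 rad and ((horizontal distance between f2 and cup1 below 0.005 m and z of f2 in the frame of hub between 0 and 0.006 m) or (horizontal distance between f2 and cup2 below 0.005 m and z of f2 in the frame of hub between 0 and 0.006 m) or (horizontal distance between f2 and cup3 below 0.005 m and z of f2 in the frame of hub between 0 and 0.006 m)) and ((horizontal distance between f3 and cup1 below 0.005 m and z of f3 in the frame of hub between 0 and 0.006 m) or (horizontal distance between f3 and cup2 below 0.005 m and z of f3 in the frame of hub between 0 and 0.006 m) or (horizontal distance between f3 and cup3 below 0.005 m and z of f3 in the frame of hub between 0 and 0.006 m))), for 0.2 s.
3. with the key in the hub, the blanking plug is brought to the middle of the open front (all of step 1 and horizontal distance between blank and port below 0.01 m), for 0.2 s.
At the end, for the whole second after the job is handed in: Each filter present is seated rim up in its own cup (centre within 5 mm of the cup's, rim on the cup), the plug is within 10 mm of the middle of the open front, the key is upright in its bore (axis within 8 mm, collar under 5 mm above the block), all at rest (((horizontal distance between f1 and cup1 below 0.005 m and z of f1 in the frame of hub between 0 and 0.006 m) or (horizontal distance between f1 and cup2 below 0.005 m and z of f1 in the frame of hub between 0 and 0.006 m) or (horizontal distance between f1 and cup3 below 0.005 m and z of f1 in the frame of hub between 0 and 0.006 m)) and angle between each of f1, f2, f3's own z axis and vertical below 0.12 rad and ((horizontal distance between f2 and cup1 below 0.005 m and z of f2 in the frame of hub between 0 and 0.006 m) or (horizontal distance between f2 and cup2 below 0.005 m and z of f2 in the frame of hub between 0 and 0.006 m) or (horizontal distance between f2 and cup3 below 0.005 m and z of f2 in the frame of hub between 0 and 0.006 m)) and ((horizontal distance between f3 and cup1 below 0.005 m and z of f3 in the frame of hub between 0 and 0.006 m) or (horizontal distance between f3 and cup2 below 0.005 m and z of f3 in the frame of hub between 0 and 0.006 m) or (horizontal distance between f3 and cup3 below 0.005 m and z of f3 in the frame of hub between 0 and 0.006 m)) and horizontal distance between blank and port below 0.01 m and horizontal distance between key_collar and bore below 0.008 m and z of key_collar in the frame of bore below 0.005 m and angle between key_bar's own z axis and vertical below 0.15 rad and linear speed of each of filter1, filter2, filter3, key below 0.02 m/s); the robot touches nothing.
It fails at once if one of the other things on the table is pushed away from its place by more than 30 mm (distance of any of dish_c, objective_c, eyecap1_c, eyecap2_c, cleaner_c, tissue_c, blower_c from where it was at the start of the episode above 0.03 m).
Of filter1, filter2, filter3 only 2 to 3 are there at a start; the rules pass over those that are not, and their reading is None.
At some moment in a run one of filter1, filter2, filter3 may be knocked a few centimetres aside while the robot is not near it.
It also fails if it takes over 210 s, if anything falls off the work surface, if the arm or the gripper's body presses on something with over 40 N, if the wrist force passes 120 N, or if a joint passes its speed limit or range.

## Working session

There is one attempt and no reset: what is moved stays moved. The work goes in short steps, Python scripts to look and compute and a tool call to move; the robot and the scene stay as the last step left them, time stands still between calls to the robot, and variables do not carry over. Pictures are saved under pics/ and viewed, and the job is handed in when it is done.

Besides the shell and the picture viewer there is one more tool, called after "Request:" as name(argument=value, ...) on one line, values as JSON. send_rows: Moves the arm, as the interface text tells. Its arguments: {"type":"object","properties":{"motion":{"type":"array","items":{"type":"number"}},"grip_force":{"type":"number"}},"required":["motion"]}

```bash
mkdir -p pics
cat > h.py <<'E'
import numpy as np, cv2
from scipy.spatial.transform import Rotation as R
from plant import ctrl,cams,workorder,spotter
def shot(name,fn=None):
    im,d=cams.read_camera(name)
    if fn: cv2.imwrite('pics/'+fn,im[:,:,::-1])
    return im,d
def pts(name,d):
    p=cams.camera_params(name)
    v,u=np.mgrid[0:384,0:512]
    c=np.stack([(u-p['cx'])/p['fx']*d,(v-p['cy'])/p['fy']*d,d],-1)
    M=R.from_quat(p['attitude']).as_matrix() if np.array(p['attitude']).size==4 else np.array(p['attitude']).reshape(3,3)
    return c@M.T+np.array(p['xyz'])
def st():
    s=ctrl.get_state(); 
    print('t',round(s['time'],2),'p',np.round(s['eef_pos'],4),'yaw',yaw(s),'F',np.round(s['contact_force'],1),'op',round(s['opening'],3),'q',np.round(s['qpos'],2)); return s
def yaw(s):
    M=R.from_quat(s['tcp_rot']).as_matrix(); return round(float(np.arctan2(M[1,0],M[0,0])),4)
E
python3 - <<'E'
from h import *
for n in ('top','side'):
    print(cams.camera_params(n)); im,d=shot(n,n+'0.png')
s=st(); print(R.from_quat(s['tcp_rot']).as_matrix().round(3))
E
```

```text
{'fx': 468.2195714124579, 'fy': 468.2195714124579, 'cx': 249.91626394671877, 'cy': 185.28115708765276, 'xyz': array([ 2.95053697e-01, -1.33525051e-03,  1.48490397e+00]), 'attitude': array([ 0.70633625, -0.69993876,  0.07352588, -0.0759524 ])}
{'fx': 429.01262066289314, 'fy': 429.01262066289314, 'cx': 257.94509548515197, 'cy': 188.58932069765768, 'xyz': array([0.14020484, 1.1861461 , 0.78436938]), 'attitude': array([-0.15118386,  0.84710605, -0.50229442,  0.08517683])}
t 0.1 p [0.243  0.6291 0.23  ] yaw 1.202 F [ 0.1  0.8 -0.4] op 1.0 q [ 1.05  0.29  1.58  0.    1.28 -0.15]
[[ 0.36   0.933 -0.001]
 [ 0.933 -0.36  -0.002]
 [-0.002 -0.    -1.   ]]
```

View pics/top0.png

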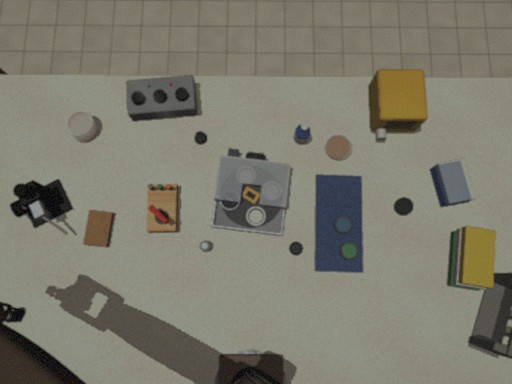

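View pics/side0.png

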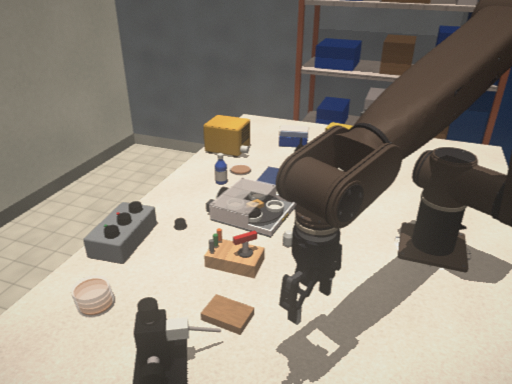

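The top view shows the changer at about (252,195), with the key's red bar at (159,214) in the block. There are two filters on the mat, at (343,226) and (349,251). A plain cup is at (256,216).

Run:
```python
from h import *
im,d=shot('top'); P=pts('top',d)
np.save('P0.npy',P)
for t in ['f1','f2','f3','key_bar','changer','cup1','blank','hub','bore','cleaner_c','objective_c','dish_c','eyecap1_c','tissue_c','blower_c','key_collar','port']:
    try: r=spotter.trace(t,'top')
    except Exception as e: print(t,e); continue
    for k in r[:4]:
        m=k['mask']; q=P[m&(d>0)]
        v,u=np.nonzero(m)
        print(t,round(k['conf'],2),k['bbox'],'px',u.mean().round(1),v.mean().round(1),'xyz',np.median(q,0).round(4) if len(q) else None, 'zmax',np.percentile(q[:,2],95).round(3) if len(q) else '')
def crop(a,b,c,e,f,fn): cv2.imwrite('pics/'+fn,cv2.resize(im[b:e,a:c,::-1],None,fx=f,fy=f,interpolation=cv2.INTER_CUBIC))
crop(205,145,300,240,7,'ch0.png'); crop(135,175,195,240,8,'key0.png'); crop(310,170,370,275,5,'mat0.png')
```

```text
f1 0.76 [335.0, 217.5, 18.4, 16.2] px 342.2 224.6 xyz [ 0.4846 -0.2843  0.0289] zmax 0.034
f1 0.65 [337.7, 243.2, 23.0, 15.8] px 348.4 250.5 xyz [ 0.4047 -0.3006  0.0281] zmax 0.034
f1 0.27 [289.5, 243.8, 12.3, 10.1] px 295.3 248.3 xyz [ 0.4113 -0.1368  0.0232] zmax 0.028
f2 0.76 [335.0, 217.5, 18.4, 16.2] px 342.2 224.6 xyz [ 0.4846 -0.2843  0.0289] zmax 0.034
f2 0.65 [337.7, 243.2, 23.0, 15.8] px 348.4 250.5 xyz [ 0.4047 -0.3006  0.0281] zmax 0.034
f2 0.27 [289.5, 243.8, 12.3, 10.1] px 295.3 248.3 xyz [ 0.4113 -0.1368  0.0232] zmax 0.028
f3 0.76 [335.0, 217.5, 18.4, 16.2] px 342.2 224.6 xyz [ 0.4846 -0.2843  0.0289] zmax 0.034
f3 0.65 [337.7, 243.2, 23.0, 15.8] px 348.4 250.5 xyz [ 0.4047 -0.3006  0.0281] zmax 0.034
f3 0.27 [289.5, 243.8, 12.3, 10.1] px 295.3 248.3 xyz [ 0.4113 -0.1368  0.0232] zmax 0.028
key_bar 0.79 [149.2, 204.7, 21.5, 23.7] px 159.1 215.3 xyz [0.5021 0.2786 0.0991] zmax 0.109
key_bar 0.42 [219.1, 185.6, 57.4, 42.0] px 248.2 208.2 xyz [0.5312 0.0079 0.025 ] zmax 0.047
changer 0.6 [211.7, 152.3, 81.5, 83.1] px 249.7 193.4 xyz [0.577  0.005  0.0569] zmax 0.066
cup
[... 690 characters left out ...]
 [ 0.7429 -0.2781  0.0138] zmax 0.019
eyecap1_c 0.69 [290.0, 244.9, 12.5, 9.3] px 295.1 248.3 xyz [ 0.4113 -0.1367  0.0221] zmax 0.028
eyecap1_c 0.17 [331.2, 215.1, 23.9, 19.4] px 342.0 224.4 xyz [ 0.486  -0.2834  0.0288] zmax 0.034
tissue_c 0.82 [79.7, 212.6, 35.8, 33.5] px 97.8 228.4 xyz [0.4678 0.4808 0.0226] zmax 0.028
blower_c 0.82 [395.0, 201.7, 18.7, 16.5] px 403.0 206.1 xyz [ 0.5411 -0.4692  0.0482] zmax 0.081
blower_c 0.18 [147.9, 183.8, 31.3, 49.0] px 162.3 206.8 xyz [0.5417 0.2771 0.0409] zmax 0.07
key_collar 0.56 [147.4, 205.9, 21.5, 19.5] px 158.8 215.2 xyz [0.5022 0.2798 0.1005] zmax 0.109
port 0.71 [210.0, 150.8, 79.3, 86.2] px 249.8 193.7 xyz [0.576  0.0049 0.0568] zmax 0.066
```

View pics/ch0.png

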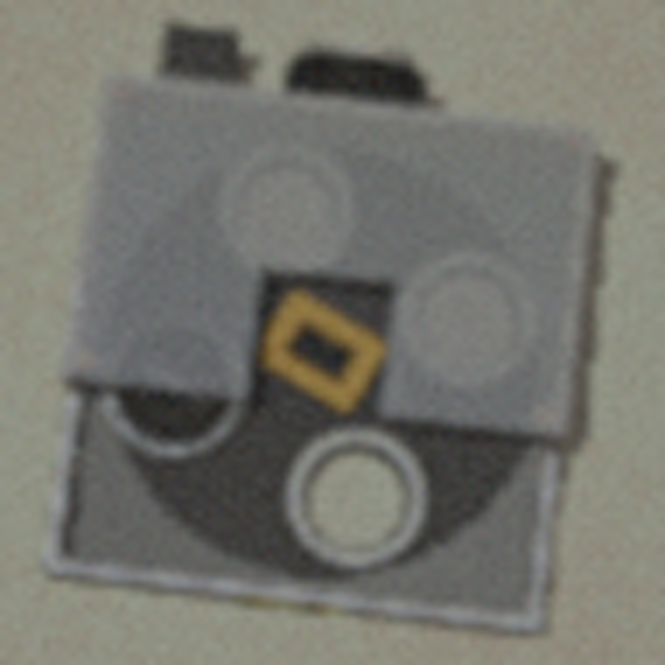

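View pics/key0.png

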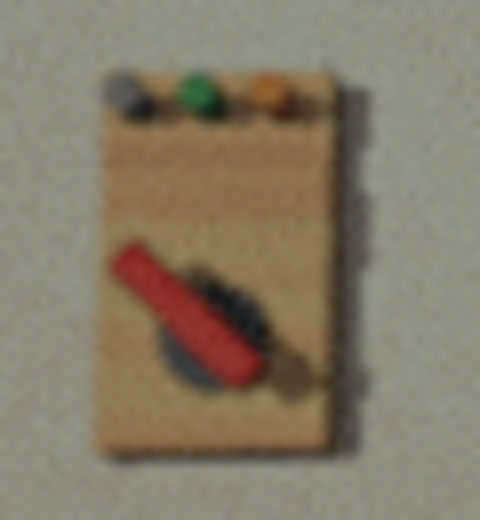

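View pics/mat0.png

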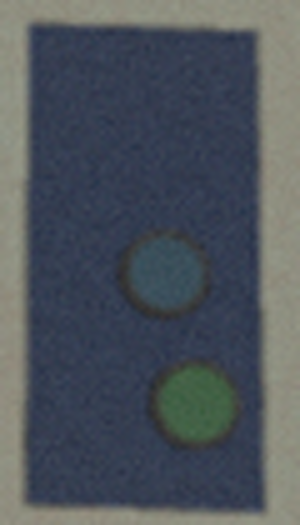

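The crops show two filters: blue glass at (343,225) and green glass at (349,251). One empty cup is near the front, at about (256,216) in the full picture. The dark plug sits on the left side at (229,203), and the other two cups show light through the cover. Next I'll measure on planes of known height.

```bash
cat >> h.py <<'E'
def onplane(name,uv,z):
    p=cams.camera_params(name); uv=np.asarray(uv,float).reshape(-1,2)
    c=np.stack([(uv[:,0]-p['cx'])/p['fx'],(uv[:,1]-p['cy'])/p['fy'],np.ones(len(uv))],-1)
    r=c@R.from_quat(p['attitude']).as_matrix().T; o=np.array(p['xyz'])
    return (o+r*((z-o[2])/r[:,2])[:,None])[:,:2]
def px(name,P):
    p=cams.camera_params(name); c=(np.asarray(P,float).reshape(-1,3)-np.array(p['xyz']))@R.from_quat(p['attitude']).as_matrix()
    return np.stack([c[:,0]/c[:,2]*p['fx']+p['cx'],c[:,1]/c[:,2]*p['fy']+p['cy']],-1)
def colmask(im,lo,hi,box=None):
    h=cv2.cvtColor(im,cv2.COLOR_RGB2HSV); m=cv2.inRange(h,np.array(lo),np.array(hi))>0
    if box:
        k=np.zeros_like(m); k[box[1]:box[3],box[0]:box[2]]=1; m&=k
    return m
def axis(q):
    c=q.mean(0); U,S,V=np.linalg.svd(q-c); return c,np.arctan2(V[0,1],V[0,0]),S/np.sqrt(len(q))*np.sqrt(12)
def uvm(m): v,u=np.nonzero(m); return np.stack([u,v],-1)
def keybar(im,z,box=(140,195,290,250)):
    m=colmask(im,(0,130,70),(8,255,255),box)|colmask(im,(172,130,70),(180,255,255),box)
    n,l,s,_=cv2.connectedComponentsWithStats(m.astype(np.uint8)); 
    k=1+np.argmax(s[1:,4]); q=onplane('top',uvm(l==k),z); return axis(q)+(len(q),)
E
python3 - <<'E'
from h import *
ims=[shot('top')[0] for _ in range(4)]; im=np.mean(ims,0).astype(np.uint8); cv2.imwrite('pics/avg0.png',im[:,:,::-1])
np.save('avg0.npy',im)
print(keybar(im,0.106), keybar(im,0.095))
h=cv2.cvtColor(im,cv2.COLOR_RGB2HSV)
print('brass',h[193,246],h[200,256],'red',h[214,159],'green',h[251,349],'blue',h[226,343],'cup',h[222,247], h[207,256])
m=colmask(im,(12,120,70),(30,255,255),(235,180,270,210)); q=onplane('top',uvm(m),0.038); print('hub',axis(q),len(q))
r=cv2.minAreaRect(onplane('top',uvm(m),0.038).astype(np.float32)*1000); print(r)
for c in [(342.7,225.1),(349,251)]: print(onplane('top',c,0.029))
print('front cup px',onplane('top',[(205+355/7,145+497/7)],0.038))
# changer corners
for c in [(50,575),(540,628),(75,385),(572,438),(105,80),(600,130)]: print(onplane('top',[(205+c[0]/7,145+c[1]/7)],0.026 if c[1]>500 else .062))
for c in [(108,70),(335,72),(328,455),(98,450)]: print('blk',onplane('top',[(135+c[0]/8,175+c[1]/8)],0.042))
E
```

```text
(array([0.50136175, 0.27660197]), np.float64(-2.3077676424761977), array([0.0671211, 0.016546 ]), 128) (array([0.50300754, 0.27881917]), np.float64(-2.3077676424761977), array([0.06765655, 0.01667799]), 128)
brass [ 19 138 105] [ 20 137 125] red [  1 183 141] green [64 84 97] blue [101  82  90] cup [30 10 73] [ 42  10 128]
hub (array([0.57504637, 0.00395041]), np.float64(0.9419842214049562), array([0.05452442, 0.03904359])) 139
((575.4784545898438, 3.8940505981445312), (51.594600677490234, 35.598846435546875), 59.1650390625)
[[ 0.48348121 -0.28566959]]
[[ 0.40335038 -0.30250842]]
front cup px [[ 0.5083648  -0.01385697]]
[[0.47375755 0.12206601]]
[[ 0.45206272 -0.096699  ]]
[[0.55355061 0.11020431]]
[[ 0.53183696 -0.10883264]]
[[0.69312108 0.10014689]]
[[ 0.67180757 -0.12238701]]
blk [[0.60738995 0.3252238 ]]
blk [[0.60737325 0.23560439]]
blk [[0.45612821 0.23192829]]
blk [[0.45725395 0.32083973]]
```

```bash
cat >> h.py <<'E'
def plan(x,y,z,ps=None,step=4.5):
    """rows needed from the current pose: spin first with the shift split in the rotating tool frame"""
    s=st(); p=np.array(s['eef_pos']); c=yaw(s); ps=c if ps is None else ps
    D=np.array([x,y,z])-p; dy=(ps-c+np.pi)%(2*np.pi)-np.pi
    n=max(int(np.ceil(np.linalg.norm(D)*100/step)),int(np.ceil(abs(dy)/.145)),1)
    print('n',n,'dyaw',round(dy,3),'D',D.round(4))
    for i in range(n):
        a=c+dy*i/n; d=D/n*100
        print([round(float(d@[np.cos(a),np.sin(a),0]),2),round(float(d@[np.sin(a),-np.cos(a),0]),2),round(float(-d[2]),2),round(-dy/n,3)],end=',')
    print()
E
python3 - <<'E'
from h import *
plan(.5014,.2766,.18,2.405)
E
```

```text
t 1.2 p [0.2433 0.6296 0.2313] yaw 1.202 F [ 1.  -0.5  0.5] op 1.0 q [ 1.05  0.29  1.58  0.    1.28 -0.15]
n 10 dyaw 1.203 D [ 0.2581 -0.353  -0.0513]
[-2.36, 3.68, 0.51, -0.12],[-2.79, 3.37, 0.51, -0.12],[-3.17, 3.01, 0.51, -0.12],[-3.51, 2.61, 0.51, -0.12],[-3.8, 2.17, 0.51, -0.12],[-4.03, 1.7, 0.51, -0.12],[-4.2, 1.2, 0.51, -0.12],[-4.32, 0.69, 0.51, -0.12],[-4.37, 0.16, 0.51, -0.12],[-4.36, -0.36, 0.51, -0.12],
```

Request:
send_rows(motion=[-2.4,3.7,0,-0.12,8.5,-2.8,3.4,0,-0.12,8.5,-3.2,3.0,0.5,-0.12,8.5,-3.5,2.6,0.5,-0.12,8.5,-3.8,2.2,0.5,-0.12,8.5,-4.0,1.7,0.5,-0.12,8.5,-4.2,1.2,0.5,-0.12,8.5,-4.3,0.7,0.5,-0.12,8.5,-4.4,0.2,0.5,-0.12,8.5,-4.4,-0.4,0.5,-0.12,8.5,0,0,0,0,8.5])

```text
time: 2.3
eef_pos: [0.5191, 0.2707, 0.1917]
tcp_rot: [0.335, 0.942, 0.003, 0.002]
contact_force: [-0.6, 0.4, -0.3]
opening: 0.997
```

Run:
```python
from h import *
plan(.5014,.2766,.12,2.405)
im,d=shot('top'); 
cv2.imwrite('pics/top1.png',cv2.resize(im[150:290,100:300,::-1],None,fx=4,fy=4))
shot('side','side1.png')
```

```text
t 2.3 p [0.5191 0.2707 0.1917] yaw 2.4584 F [-0.6  0.4 -0.3] op 0.997 q [ 0.31  0.12  1.84  0.    1.17 -2.15]
n 2 dyaw -0.053 D [-0.0177  0.0059 -0.0717]
[0.87, -0.33, 3.59, 0.027],[0.87, -0.35, 3.59, 0.027],
```

View pics/top1.png

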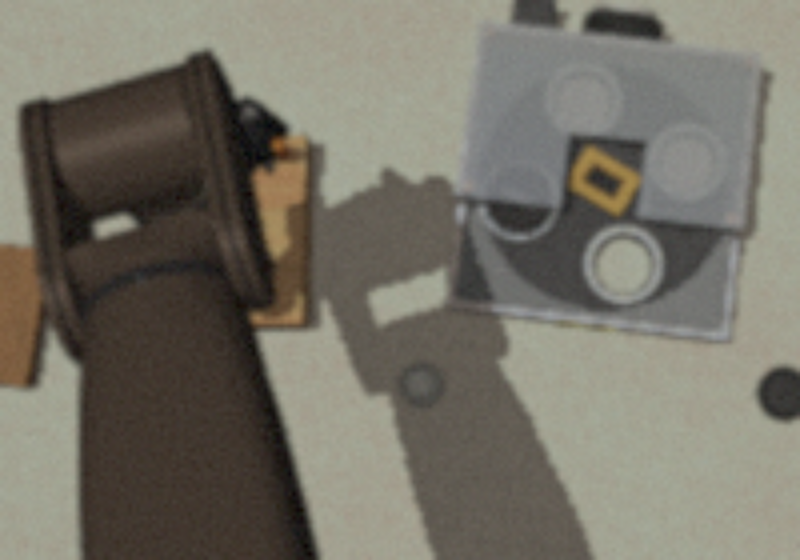

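View pics/side1.png

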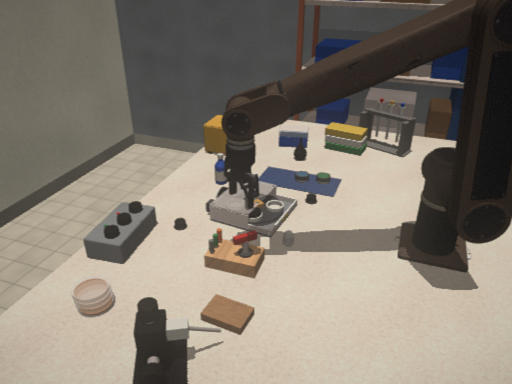

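The arm covers the key in the top view. In the side view the open gripper hangs at about (243,195), above the key at (245,240). I'll go down to the bar now.

Request:
send_rows(motion=[0.9,-0.3,3.6,0.027,8.5,0.9,-0.3,3.6,0.027,8.5,0,0,0,0,8.5])

```text
time: 2.7
eef_pos: [0.4991, 0.2853, 0.1215]
tcp_rot: [0.361, 0.933, 0.006, 0.003]
contact_force: [-0.9, -0.1, -0.3]
opening: 0.995
```

Run:
```python
from h import *
plan(.5014,.2766,.084,2.405)
im,d=shot('side'); 
cv2.imwrite('pics/side2.png',cv2.resize(im[140:300,170:330,::-1],None,fx=4,fy=4))
print(px('side',[[.5014,.2766,.095],[.5014,.2766,.084],ctrl.get_state()['eef_pos'],[.575,.004,.038]]))
```

```text
t 2.7 p [0.4991 0.2853 0.1215] yaw 2.4028 F [-0.9 -0.1 -0.3] op 0.995 q [ 0.34  0.18  1.92  0.01  1.03 -2.07]
n 1 dyaw 0.002 D [ 0.0023 -0.0087 -0.0375]
[-0.76, -0.48, 3.75, -0.002],
[[245.72698249 236.85710287]
 [245.75118551 240.10748209]
 [244.50222591 229.83749456]
 [254.92087069 202.84383546]]
```

View pics/side2.png

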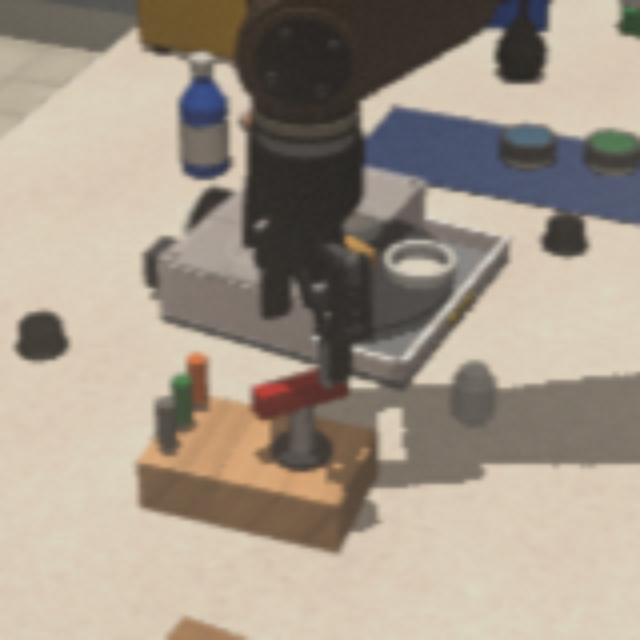

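The bar centre appears at (245,238), and the projection predicted (245.7,236.9), so they agree. The fingers straddle it.

Request:
send_rows(motion=[-0.7,-0.5,1.5,0,8.5,0,0,2.2,0,8.5,0,0,0,0,8.5])

```text
time: 3.05
eef_pos: [0.507, 0.2801, 0.0918]
tcp_rot: [0.359, 0.933, 0.011, 0.009]
contact_force: [-0.6, -0.5, -0.7]
opening: 0.998
```

Run:
```python
from h import *
plan(.5014,.2766,.084,2.405)
```

```text
t 3.05 p [0.507  0.2801 0.0918] yaw 2.4078 F [-0.6 -0.5 -0.7] op 0.998 q [ 0.33  0.22  1.93  0.01  0.96 -2.08]
n 1 dyaw -0.003 D [-0.0056 -0.0035 -0.0078]
[0.18, -0.64, 0.78, 0.003],
```

Request:
send_rows(motion=[0.1,-0.6,0.7,0,8.5,0,0,0,0,8.5,0,0,0,0,8.5])

```text
time: 3.35
eef_pos: [0.5047, 0.2766, 0.0879]
tcp_rot: [0.359, 0.933, 0.013, 0.012]
contact_force: [-0.3, -0.5, -0.7]
opening: 0.999
```

Run:
```python
from h import *
plan(.5014,.2766,.084,2.405);print(R.from_quat(ctrl.get_state()['tcp_rot']).as_matrix()[:,2])
```

```text
t 3.35 p [0.5047 0.2766 0.0879] yaw 2.4079 F [-0.3 -0.5 -0.7] op 0.999 q [ 0.32  0.21  1.95  0.01  0.94 -2.09]
n 1 dyaw -0.003 D [-0.0033  0.     -0.0039]
[0.25, -0.22, 0.39, 0.003],
[ 0.03110485  0.01632708 -0.99938277]
```

Request:
send_rows(motion=[0.2,-0.2,0.4,0,8.5,0,0,0,0,8.5])

```text
time: 3.55
eef_pos: [0.5027, 0.2766, 0.0851]
tcp_rot: [0.359, 0.933, 0.014, 0.013]
contact_force: [0.2, -0.0, 0.0]
opening: 1.0
```

Run:
```python
from h import *
plan(.5014,.2766,.084,2.405);print(R.from_quat(ctrl.get_state()['tcp_rot']).as_matrix()[:,2])
```

```text
t 3.55 p [0.5027 0.2766 0.0851] yaw 2.4078 F [ 0.2 -0.   0. ] op 1.0 q [ 0.32  0.21  1.96  0.01  0.94 -2.09]
n 1 dyaw -0.003 D [-0.0013 -0.     -0.0011]
[0.1, -0.09, 0.11, 0.003],
[ 0.03355308  0.01712123 -0.99929028]
```

Request:
send_rows(motion=[0.1,-0.1,0.1,0,4,0,0,0,0,1,0,0,0,0,0.5,0,0,0,0,0.5,0,0,0,0,0.5,0,0,0,0,0.5], grip_force=60)

```text
time: 4.15
eef_pos: [0.5014, 0.2768, 0.0844]
tcp_rot: [0.358, 0.933, 0.014, 0.013]
contact_force: [-0.4, -1.2, -1.0]
opening: 0.175
```

Run:
```python
from h import *
plan(.5014,.2766,.2);print(R.from_quat(ctrl.get_state()['tcp_rot']).as_matrix()[:,2])
```

```text
t 4.15 p [0.5014 0.2768 0.0844] yaw 2.408 F [-0.4 -1.2 -1. ] op 0.175 q [ 0.32  0.21  1.96  0.01  0.93 -2.09]
n 3 dyaw 0.0 D [ 0.     -0.0002  0.1156]
[-0.01, -0.0, -3.85, -0.0],[-0.01, -0.0, -3.85, -0.0],[-0.01, -0.0, -3.85, -0.0],
[ 0.03414897  0.01744449 -0.9992645 ]
```

Request:
send_rows(motion=[0,0,-1,0,0.5,0,0,-2,0,0.5,0,0,-3,0,0.5,0,0,-3,0,0.5,0,0,-3,0,0.5,0,0,0,0,0.5])

```text
time: 4.75
eef_pos: [0.4966, 0.2747, 0.2085]
tcp_rot: [0.359, 0.933, 0.015, 0.013]
contact_force: [0.3, 0.3, -1.0]
opening: 0.175
```

Run:
```python
from h import *
plan(.575,.004,.2,1.03+np.pi/2);print(R.from_quat(ctrl.get_state()['tcp_rot']).as_matrix()[:,2])
```

```text
t 4.75 p [0.4966 0.2747 0.2085] yaw 2.4071 F [ 0.3  0.3 -1. ] op 0.175 q [ 0.32  0.05  1.89  0.01  1.16 -2.09]
n 7 dyaw 0.194 D [ 0.0784 -0.2707 -0.0085]
[-3.42, -2.12, 0.12, -0.028],[-3.36, -2.21, 0.12, -0.028],[-3.3, -2.31, 0.12, -0.028],[-3.24, -2.4, 0.12, -0.028],[-3.17, -2.48, 0.12, -0.028],[-3.1, -2.57, 0.12, -0.028],[-3.03, -2.66, 0.12, -0.028],
[ 0.03413294  0.01870775 -0.99924219]
```

Run:
```python
from h import *
im=np.load('avg0.npy')
cv2.imwrite('pics/hub_avg.png',cv2.resize(im[175:235,215:285,::-1],None,fx=10,fy=10,interpolation=cv2.INTER_CUBIC))
im,d=shot('side')
cv2.imwrite('pics/side3.png',cv2.resize(im[120:270,170:330,::-1],None,fx=5,fy=5,interpolation=cv2.INTER_CUBIC)[:600,:800])
```

```text
(no output)
```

View pics/hub_avg.png

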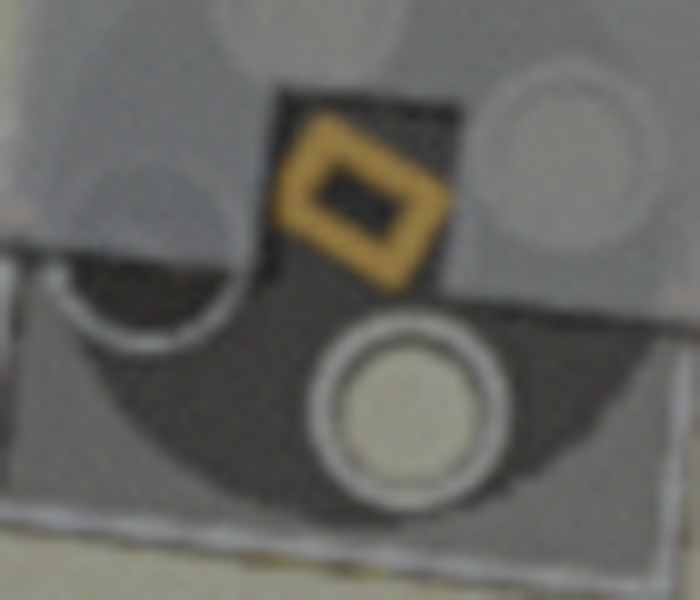

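View pics/side3.png

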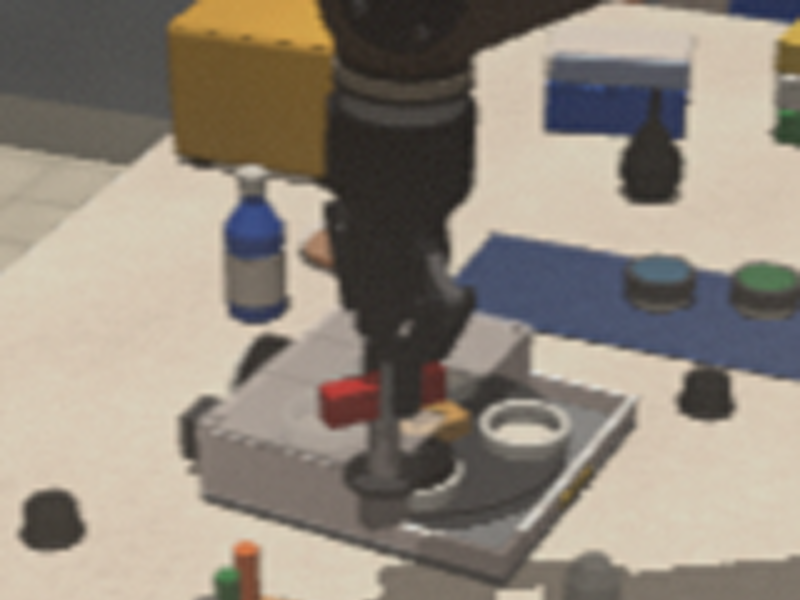

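```bash
cat >> h.py <<'E'
from scipy.ndimage import map_coordinates
def annulus_score(g,c,zz=.038,a0=0,a1=2*np.pi):
    a=np.linspace(a0,a1,120,endpoint=False)
    def samp(r):
        P=np.stack([c[0]+r*np.cos(a),c[1]+r*np.sin(a),np.full_like(a,zz)],-1); uv=px('top',P)
        return map_coordinates(g,[uv[:,1],uv[:,0]],order=1)
    return np.mean([samp(r) for r in (.026,.0275,.029)])-np.mean([samp(r) for r in (.033,.0345,.036)])
E
python3 - <<'E'
from h import *
from scipy.optimize import minimize
im=np.load('avg0.npy').astype(float).mean(2)
def best(c0,**k):
    r=minimize(lambda c:-annulus_score(im,c,**k),c0,method='Nelder-Mead',options=dict(xatol=1e-5,fatol=1e-4,initial_simplex=np.array(c0)+np.array([[0,0],[.006,0],[0,.006]])))
    return r.x,r.fun
f=lambda X,Y:onplane('top',[(205+(X+.5)/7-.5,145+(Y+.5)/7-.5)],.038)[0]
C={}
for n,(X,Y) in dict(front=(357,497),top=(288,212),right=(465,318),left=(172,385)).items():
    C[n]=best(f(X,Y)); print(n,f(X,Y).round(4),C[n])
# joint
h0=(C['front'][0]+C['top'][0])/2; print('mid',h0,'r',np.linalg.norm(C['front'][0]-h0))
def joint(p,w=(1,.0,1,1)):
    s=0
    for k,ww in zip(range(4),(1,0,4,4)):
        a=p[2]+k*np.pi/2
        if ww: s-=ww*annulus_score(im,(p[0]+.068*np.cos(a),p[1]+.068*np.sin(a)))
    return s
d=C['front'][0]-h0; a0=np.arctan2(d[1],d[0])
# k=0 front, k=-1 (3)=left plug? CCW from front(-x) -> -y (right)
def joint(p):
    s=0
    for k,ww in ((0,1),(1,4),(2,4)):
        a=p[2]+k*np.pi/2; s-=ww*annulus_score(im,(p[0]+.068*np.cos(a),p[1]+.068*np.sin(a)))
    return s
r=minimize(joint,[*h0,a0],method='Nelder-Mead',options=dict(initial_simplex=np.array([*h0,a0])+np.array([[0,0,0],[.004,0,0],[0,.004,0],[0,0,.06]]),xatol=1e-5,fatol=1e-4)); print(r.x,r.fun, 'slot ang',r.x[2]+np.pi+np.pi/4)
for X,Y in ((357,195),(363,203),(357,197)): print(onplane('top',[(215+(X+.5)/10-.5,175+(Y+.5)/10-.5)],.038))
E
```

```text
front [ 0.5097 -0.0134] (array([ 0.51026649, -0.01285711]), np.float64(-54.54211311156136))
top [0.6399 0.0188] (array([0.64165961, 0.01913925]), np.float64(-15.705715507012414))
right [ 0.5915 -0.0615] (array([ 0.59197462, -0.06066093]), np.float64(-13.021749418645584))
left [0.5597 0.0699] (array([0.55681351, 0.06829377]), np.float64(-14.575244994768468))
mid [0.57596305 0.00314107] r 0.067616418900639Traceback (most recent call last):
  File "<stdin>", line 26, in <module>
    res = _minimize_neldermead(fun, x0, args, callback, bounds=bounds,
                               **options)
    fxcc = func(xcc)
    fx = function(np.copy(x), *(wrapper_args + args))
  File "<stdin>", line 24, in joint
  File "h.py", line 55, in annulus_score
    return np.mean([samp(r) for r in (.026,.0275,.029)])-np.mean([samp(r) for r in (.033,.0345,.036)])
                                                                  ~~~~^^^
  File "h.py", line 53, in samp
    P=np.stack([c[0]+r*np.cos(a),c[1]+r*np.sin(a),np.full_like(a,zz)],-1); uv=px('top',P)
                                                                              ~~^^^^^^^^^
  File "h.py", line 25, in px
    p=cams.camera_params(name); c=(np.asarray(P,float).reshape(-1,3)-np.array(p['xyz']))@R.from_quat(p['attitude']).as_matrix()
ValueError: time passes only in moves, steps and waits
```

```bash
cat >> h.py <<'E'
_cp={}
_orig=cams.camera_params
class _C:
    pass
def cparams(n):
    if n not in _cp: _cp[n]=_orig(n)
    return _cp[n]
E
sed -i 's/p=cams.camera_params(name)/p=cparams(name)/' h.py
cat >> h.py <<'E'
def tilt():
    print('tilt z-axis',R.from_quat(ctrl.get_state()['tcp_rot']).as_matrix()[:2,2].round(4))
E
```

```text
(no output)
```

Request:
send_rows(motion=[-2,-1.2,0,-0.03,0.5,-3,-2,0,-0.03,0.5,-3,-2,0,-0.03,0.5,-3,-2,0,-0.03,0.5,0,0,0,0,0.5])

```text
time: 5.3
eef_pos: [0.5307, 0.1451, 0.1951]
tcp_rot: [0.298, 0.955, 0.009, 0.005]
contact_force: [0.4, 0.7, -1.2]
opening: 0.175
```

Run:
```python
from h import *
tilt()
plan(.576,.0033,.2,1.03+np.pi/2)
```

```text
tilt z-axis [0.0148 0.0146]
t 5.3 p [0.5307 0.1451 0.1951] yaw 2.5366 F [ 0.4  0.7 -1.2] op 0.175 q [ 0.08  0.04  1.93  0.01  1.16 -2.47]
n 4 dyaw 0.064 D [ 0.0453 -0.1418  0.0049]
[-2.95, -2.27, -0.12, -0.016],[-2.91, -2.32, -0.12, -0.016],[-2.87, -2.36, -0.12, -0.016],[-2.83, -2.41, -0.12, -0.016],
```

Request:
send_rows(motion=[-2.9,-2.2,0,-0.01,0.5,-2.9,-2.2,0,-0.01,0.5,-2.4,-2,0,-0.01,0.5,-1,-0.8,0,-0.01,0.5,0,0,0,0,0.5])

```text
time: 5.8
eef_pos: [0.5617, 0.0321, 0.1828]
tcp_rot: [0.279, 0.96, 0.008, -0.004]
contact_force: [0.7, 0.5, -1.8]
opening: 0.173
```

Run:
```python
from h import *
tilt()
plan(.576,.0033,.15,1.038+np.pi/2)
```

```text
tilt z-axis [-0.0038  0.0178]
t 5.8 p [0.5617 0.0321 0.1828] yaw 2.5769 F [ 0.7  0.5 -1.8] op 0.173 q [-0.13  0.09  1.9   0.02  1.16 -2.72]
n 2 dyaw 0.032 D [ 0.0143 -0.0288 -0.0328]
[-1.37, -0.83, 1.64, -0.016],[-1.36, -0.85, 1.64, -0.016],
```

Request:
send_rows(motion=[-1.3,-0.8,0.8,-0.01,0.5,-1.3,-0.8,1,-0.005,0.5,0,0,1,0,0.5,0,0,0,0,0.5])

```text
time: 6.2
eef_pos: [0.5722, 0.0082, 0.1481]
tcp_rot: [0.271, 0.963, 0.009, -0.009]
contact_force: [0.6, -0.7, -1.8]
opening: 0.174
```

Run:
```python
from h import *
tilt()
plan(.576,.0033,.13,1.038+np.pi/2)
im,d=shot('side')
cv2.imwrite('pics/side4.png',cv2.resize(im[120:240,190:340,::-1],None,fx=5,fy=5,interpolation=cv2.INTER_CUBIC)[:600,:800])
```

```text
tilt z-axis [-0.0125  0.0214]
t 6.2 p [0.5722 0.0082 0.1481] yaw 2.5929 F [ 0.6 -0.7 -1.8] op 0.174 q [-0.17  0.15  1.9   0.02  1.11 -2.77]
n 1 dyaw 0.016 D [ 0.0038 -0.0049 -0.0181]
[-0.58, -0.22, 1.81, -0.016],
```

View pics/side4.png

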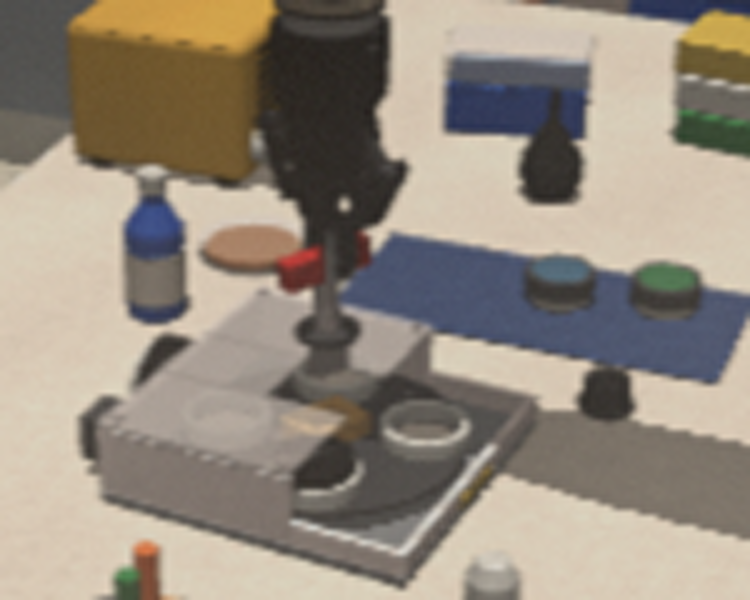

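Request:
send_rows(motion=[1.7,-1.0,0,0,0.5,0,0,0,0,0.5,0,0,0,0,0.5])

```text
time: 6.55
eef_pos: [0.5527, 0.0106, 0.1495]
tcp_rot: [0.27, 0.963, 0.009, -0.008]
contact_force: [0.1, -0.9, -1.6]
opening: 0.177
```

Run:
```python
from h import *
tilt();st()
```

```text
tilt z-axis [-0.01    0.0217]
t 6.55 p [0.5527 0.0106 0.1495] yaw 2.5948 F [ 0.1 -0.9 -1.6] op 0.177 q [-0.17  0.11  1.94  0.02  1.11 -2.78]
```

Request:
send_rows(motion=[-0.4,0.25,0,0,0.5,-0.4,0.25,0,0,0.5,-0.4,0.25,0,0,0.5,-0.4,0.25,0,0,0.5,-0.4,0.25,0,0,0.5,0,0,0,0,0.5])

```text
time: 7.15
eef_pos: [0.5813, 0.0113, 0.1511]
tcp_rot: [0.27, 0.963, 0.01, -0.005]
contact_force: [-0.2, -0.8, -2.7]
opening: 0.171
```

Run:
```python
from h import *
tilt();st()
```

```text
tilt z-axis [-0.0052  0.0212]
t 7.15 p [0.5813 0.0113 0.1511] yaw 2.5955 F [-0.2 -0.8 -2.7] op 0.171 q [-0.16  0.16  1.88  0.02  1.11 -2.77]
```

Request:
send_rows(motion=[0.3,0,0.4,0,0.5,0,-0.7,0.4,0,0.5,0,0,0.4,0,0.5,0,0,0.4,0,0.5,0,0,0.2,0,0.5,0,0,0,0,0.5])

```text
time: 7.75
eef_pos: [0.5732, 0.0068, 0.1303]
tcp_rot: [0.27, 0.963, 0.009, -0.007]
contact_force: [-0.6, 0.4, -1.7]
opening: 0.177
```

Run:
```python
from h import *
tilt();plan(.576,.0033,.12,2.609)
```

```text
tilt z-axis [-0.0079  0.0216]
t 7.75 p [0.5732 0.0068 0.1303] yaw 2.5949 F [-0.6  0.4 -1.7] op 0.177 q [-0.17  0.17  1.91  0.02  1.07 -2.78]
n 1 dyaw 0.014 D [ 0.0028 -0.0035 -0.0103]
[-0.42, -0.15, 1.03, -0.014],
```

Request:
send_rows(motion=[-0.5,-0.1,0.4,-0.01,0.5,0,0,0.3,0,0.5,0,0,0,0,0.5])

```text
time: 8.05
eef_pos: [0.5775, 0.0031, 0.1228]
tcp_rot: [0.265, 0.964, 0.009, -0.006]
contact_force: [-0.3, -0.6, -1.5]
opening: 0.17
```

Run:
```python
from h import *
tilt();plan(.578,.0035,.112,2.609)
im,d=shot('side')
cv2.imwrite('pics/side5.png',cv2.resize(im[150:220,220:310,::-1],None,fx=8,fy=8,interpolation=cv2.INTER_CUBIC)[:600,:800])
im,d=shot('top')
cv2.imwrite('pics/top5.png',cv2.resize(im[150:240,205:300,::-1],None,fx=6,fy=6,interpolation=cv2.INTER_CUBIC)[:600,:800])
```

```text
tilt z-axis [-0.0073  0.0214]
t 8.05 p [0.5775 0.0031 0.1228] yaw 2.6059 F [-0.3 -0.6 -1.5] op 0.17 q [-0.18  0.19  1.9   0.02  1.06 -2.8 ]
n 1 dyaw 0.003 D [ 0.0005  0.0004 -0.0108]
[-0.02, 0.06, 1.08, -0.003],
```

View pics/side5.png

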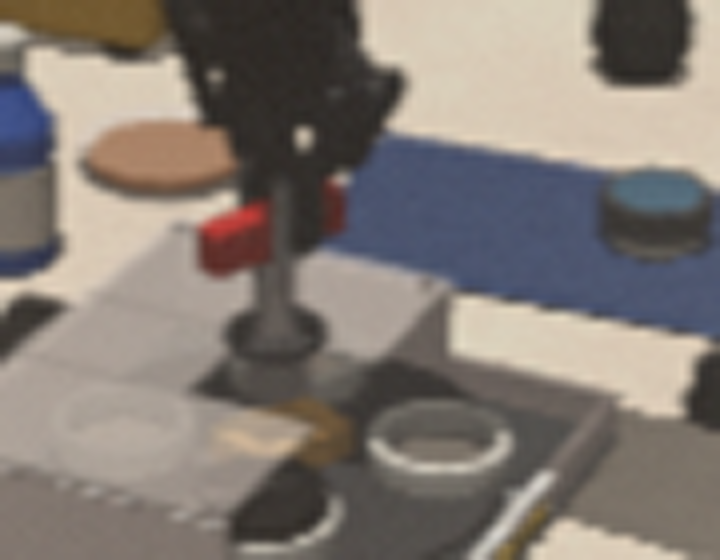

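View pics/top5.png

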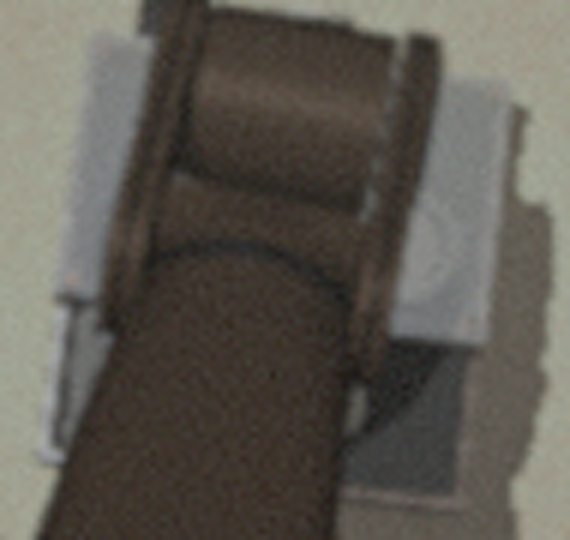

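Run:
```python
from h import *
u=px('side',[[.576,.0033,.038],[.576,.0033,.052],[.576,.0033,.0805],[.576,.0033,.1334],[.576,.0133,.052],[.586,.0033,.052]])
print(u.round(2)); print(((u+.5-[220,150])*8-.5).round(0))
```

```text
[[254.72 202.69]
 [254.73 199.15]
 [254.77 191.82]
 [254.83 177.85]
 [253.7  200.54]
 [251.98 198.62]]
[[281. 425.]
 [281. 397.]
 [282. 338.]
 [282. 226.]
 [273. 408.]
 [259. 392.]]
```

Run:
```python
from h import *
a=np.mean([shot('side')[0] for _ in range(4)],0).astype(np.uint8)
a=cv2.convertScaleAbs(a,alpha=1.6)
cv2.imwrite('pics/side6.png',cv2.resize(a[170:212,232:282,::-1],None,fx=14,fy=14,interpolation=cv2.INTER_CUBIC))
```

```text
(no output)
```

View pics/side6.png

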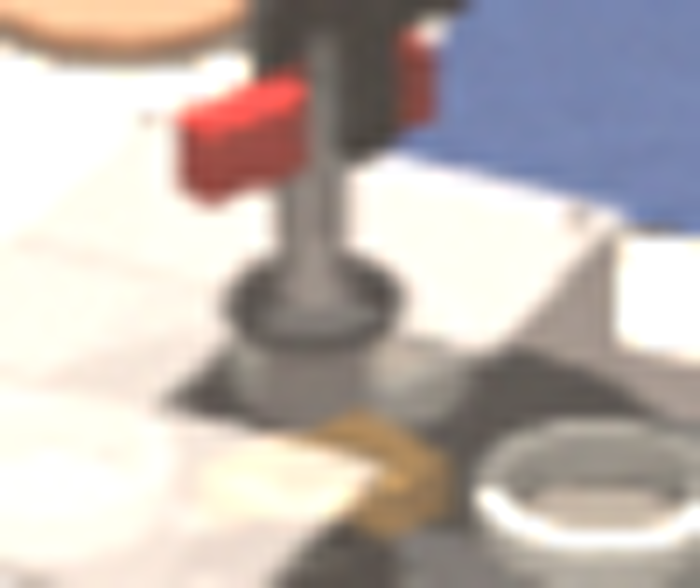

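Request:
send_rows(motion=[0.13,-0.08,0.3,0,0.5,0,0,0.3,0,0.5,0,0,0.3,0,0.5,0,0,0.2,0,0.5])

```text
time: 8.75
eef_pos: [0.5762, 0.0035, 0.1123]
tcp_rot: [0.265, 0.964, 0.009, -0.005]
contact_force: [0.7, -0.1, -2.3]
opening: 0.177
```

Run:
```python
from h import *
tilt();plan(.576,.0033,.1,2.609)
```

```text
tilt z-axis [-0.005  0.021]
t 8.75 p [0.5762 0.0035 0.1123] yaw 2.6063 F [ 0.7 -0.1 -2.3] op 0.177 q [-0.18  0.2   1.91  0.02  1.04 -2.8 ]
n 1 dyaw 0.003 D [-0.0002 -0.0002 -0.0123]
[0.01, -0.03, 1.23, -0.003],
```

Request:
send_rows(motion=[0,0,0.3,0,0.5,0,0,0.3,0,0.5,0,0,0.2,0,0.5])

```text
time: 9.05
eef_pos: [0.5768, 0.003, 0.105]
tcp_rot: [0.264, 0.964, 0.009, -0.005]
contact_force: [-0.6, -1.0, -1.7]
opening: 0.175
```

Run:
```python
from h import *
tilt();plan(.576,.0033,.1,2.609); print(ctrl.get_state()['wrist_torque'])
```

```text
tilt z-axis [-0.0044  0.0192]
t 9.05 p [0.5768 0.003  0.105 ] yaw 2.607 F [-0.6 -1.  -1.7] op 0.175 q [-0.18  0.21  1.91  0.02  1.02 -2.8 ]
n 1 dyaw 0.002 D [-0.0008  0.0003 -0.005 ]
[0.08, -0.01, 0.5, -0.002],
[-0.25568204  0.16294349  0.02104487]
```

Request:
send_rows(motion=[0,0,0.3,0,0.5,0,0,0.3,0,0.5,0,0,0.2,0,0.5])

```text
time: 9.35
eef_pos: [0.5765, 0.0028, 0.0958]
tcp_rot: [0.264, 0.964, 0.008, -0.005]
contact_force: [-0.5, -1.5, -0.7]
opening: 0.176
```

Run:
```python
from h import *
tilt();st(); print(ctrl.get_state()['wrist_torque'])
```

```text
tilt z-axis [-0.0048  0.0189]
t 9.35 p [0.5765 0.0028 0.0958] yaw 2.6069 F [-0.5 -1.5 -0.7] op 0.176 q [-0.18  0.22  1.92  0.02  1.01 -2.8 ]
[-0.19547151  0.08037969  0.04856091]
```

It's going into the slot without resistance, with the tip about 12 mm below the hub top. I'll carry on down.

Request:
send_rows(motion=[0,0,0.3,0,0.5,0,0,0.3,0,0.5,0,0,0.3,0,0.5,0,0,0.2,0,0.5])

```text
time: 9.75
eef_pos: [0.5763, 0.0027, 0.0835]
tcp_rot: [0.264, 0.964, 0.008, -0.005]
contact_force: [-0.3, -1.5, -1.2]
opening: 0.172
```

Run:
```python
from h import *
tilt();st(); print(ctrl.get_state()['wrist_torque'])
```

```text
tilt z-axis [-0.0054  0.0182]
t 9.75 p [0.5763 0.0027 0.0835] yaw 2.6071 F [-0.3 -1.5 -1.2] op 0.172 q [-0.18  0.24  1.92  0.02  0.98 -2.8 ]
[-0.33027051  0.17857219  0.0187698 ]
```

Request:
send_rows(motion=[0,0,0.2,0,0.5,0,0,0.15,0,0.5,0,0,0.1,0,0.5,0,0,0,0,0.5])

```text
time: 10.15
eef_pos: [0.5763, 0.0027, 0.0813]
tcp_rot: [0.264, 0.965, 0.008, -0.006]
contact_force: [0.2, -0.9, -2.0]
opening: 0.169
```

Run:
```python
from h import *
tilt();st(); print(ctrl.get_state()['wrist_torque'])
a=np.mean([shot('side')[0] for _ in range(3)],0).astype(np.uint8)
cv2.imwrite('pics/side7.png',cv2.resize(a[160:230,220:310,::-1],None,fx=8,fy=8,interpolation=cv2.INTER_CUBIC))
```

```text
tilt z-axis [-0.0073  0.0181]
t 10.15 p [0.5763 0.0027 0.0813] yaw 2.6077 F [ 0.2 -0.9 -2. ] op 0.169 q [-0.18  0.25  1.92  0.02  0.98 -2.8 ]
[-0.28072118  0.10822187  0.03334257]
```

View pics/side7.png

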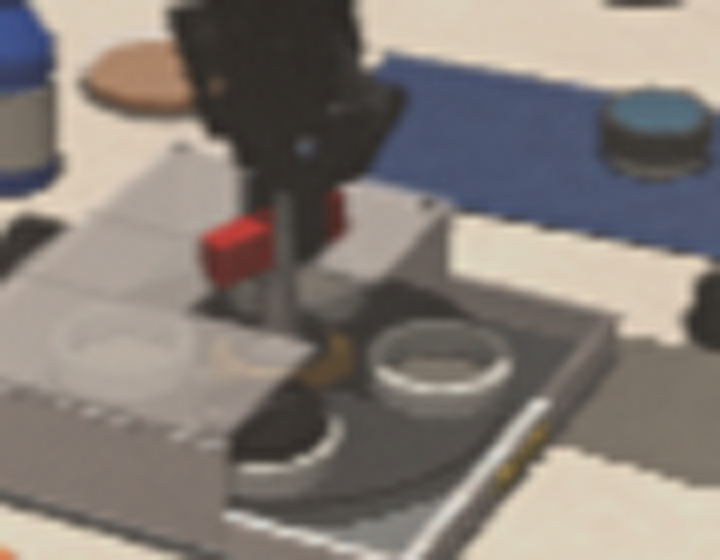

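The key stands in the hub, with the bar at (272,235) and the collar down at the notch. I'll press lightly to seat it.

Request:
send_rows(motion=[0,0,0.25,0,0.5,0,0,0.25,0,0.5,0,0,0.2,0,0.5])

```text
time: 10.6
eef_pos: [0.5766, 0.0026, 0.0811]
tcp_rot: [0.263, 0.965, 0.007, -0.008]
contact_force: [-5.8, -0.1, 8.2]
opening: 0.173
```

Run:
```python
from h import *
tilt();st(); print(ctrl.get_state()['wrist_torque'])
```

```text
tilt z-axis [-0.0118  0.0179]
t 10.6 p [0.5766 0.0026 0.0811] yaw 2.6094 F [-5.8 -0.1  8.2] op 0.173 q [-0.18  0.25  1.92  0.02  0.99 -2.8 ]
[-0.11200657  1.01772104  0.11506972]
```

Request:
send_rows(motion=[0,0,0,0.06,0.5,0,0,0,0.12,0.5,0,0,0,0.12,0.5,0,0,0,0.12,0.5,0,0,0,0,0.5], grip_force=80)

```text
time: 11.1
eef_pos: [0.5761, 0.0023, 0.0815]
tcp_rot: [0.463, 0.886, 0.004, -0.009]
contact_force: [-1.1, -1.5, 1.2]
opening: 0.167
```

Run:
```python
from h import *
tilt();plan(.5763,.0027,.081,.686); print(ctrl.get_state()['wrist_torque'])
```

```text
tilt z-axis [-0.013  0.016]
t 11.1 p [0.5761 0.0023 0.0815] yaw 2.1779 F [-1.1 -1.5  1.2] op 0.167 q [-0.18  0.25  1.92  0.02  0.99 -2.36]
n 11 dyaw -1.492 D [ 0.0002  0.0004 -0.0005]
[0.0, 0.0, 0.0, 0.136],[0.0, 0.0, 0.0, 0.136],[0.0, 0.0, 0.0, 0.136],[0.0, 0.0, 0.0, 0.136],[0.0, 0.0, 0.0, 0.136],[0.0, 0.0, 0.0, 0.136],[0.0, 0.0, 0.0, 0.136],[0.0, 0.0, 0.0, 0.136],[0.0, -0.0, 0.0, 0.136],[0.0, -0.0, 0.0, 0.136],[0.0, -0.0, 0.0, 0.136],
[-0.30259367  0.28495539 -0.00994778]
```

Request:
send_rows(motion=[0,0,0,0.13,0.5,0,0,0,0.13,0.5,0,0,0,0.13,0.5,0,0,0,0.13,0.5,0,0,0,0.13,0.5,0,0,0,0.13,0.5,0,0,0,0,0.5])

```text
time: 11.8
eef_pos: [0.5751, 0.0035, 0.0817]
tcp_rot: [0.767, 0.642, -0.001, -0.011]
contact_force: [-1.2, -1.9, 1.2]
opening: 0.168
```

Run:
```python
from h import *
tilt();plan(.5763,.0027,.081,.686); print(ctrl.get_state()['wrist_torque'])
```

```text
tilt z-axis [-0.0162  0.0163]
t 11.8 p [0.5751 0.0035 0.0817] yaw 1.3929 F [-1.2 -1.9  1.2] op 0.168 q [-0.18  0.25  1.92  0.02  0.99 -1.58]
n 5 dyaw -0.707 D [ 0.0012 -0.0008 -0.0007]
[-0.01, 0.03, 0.01, 0.141],[-0.01, 0.03, 0.01, 0.141],[-0.0, 0.03, 0.01, 0.141],[-0.0, 0.03, 0.01, 0.141],[0.0, 0.03, 0.01, 0.141],
[-0.37171569  0.28294436  0.070926  ]
```

Request:
send_rows(motion=[0,0,0,0.14,0.5,0,0,0,0.14,0.5,0,0,0,0.14,0.5,0,0,0,0.14,0.5,0,0,0,0.14,0.5,0,0,0,0.03,0.5,0,0,0,0,0.5])

```text
time: 12.5
eef_pos: [0.5752, 0.005, 0.0818]
tcp_rot: [0.944, 0.329, -0.005, -0.011]
contact_force: [-1.9, -1.7, 1.9]
opening: 0.171
```

Run:
```python
from h import *
tilt();plan(.5763,.0027,.081,.65); print(ctrl.get_state()['wrist_torque'])
a=np.mean([shot('side')[0] for _ in range(3)],0).astype(np.uint8)
cv2.imwrite('pics/side8.png',cv2.resize(a[160:230,220:310,::-1],None,fx=8,fy=8,interpolation=cv2.INTER_CUBIC))
```

```text
tilt z-axis [-0.0168  0.0184]
t 12.5 p [0.5752 0.005  0.0818] yaw 0.6714 F [-1.9 -1.7  1.9] op 0.171 q [-0.17  0.25  1.92  0.02  0.99 -0.86]
n 1 dyaw -0.021 D [ 0.0011 -0.0023 -0.0008]
[-0.06, 0.25, 0.08, 0.021],
[-0.28056567  0.36569672  0.01777812]
```

View pics/side8.png

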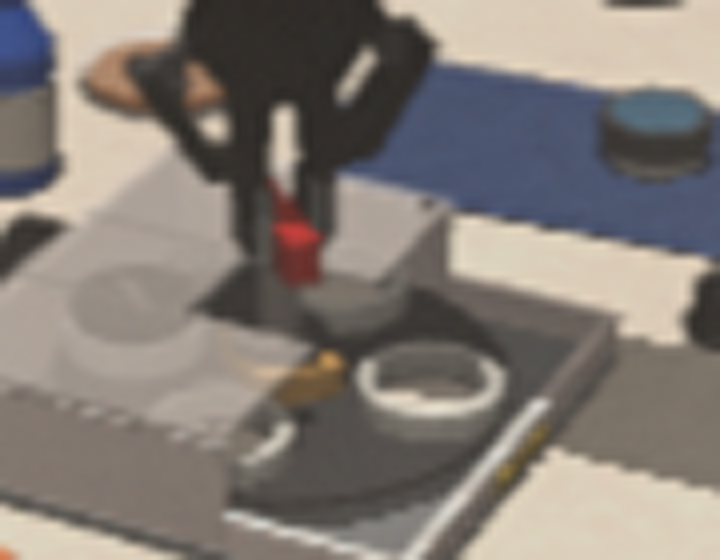

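The wheel turned: an empty cup now sits at the front (432,380), and the plug lies under the cover at (150,300). I'll release the key and rise.

Request:
send_rows(motion=[0,0,0,0.02,0.5,0,0,0,0,2,0,0,0,0,4,0,0,0,0,6,0,0,-0.5,0,6,0,0,-2,0,6,0,0,-4,0,7,0,0,-4,0,8.5,0,0,-3,0,8.5])

```text
time: 13.55
eef_pos: [0.5748, 0.0037, 0.215]
tcp_rot: [0.948, 0.319, -0.008, -0.015]
contact_force: [-0.9, 0.0, -0.3]
opening: 0.991
```

Run:
```python
from h import *
tilt();plan(.484,-.285,.12,2.0)
print(px('side',[[.576,.003,.091]]))
a=np.mean([shot('side')[0] for _ in range(2)],0).astype(np.uint8)
cv2.imwrite('pics/side9.png',cv2.resize(a[130:230,220:340,::-1],None,fx=6,fy=6,interpolation=cv2.INTER_CUBIC))
```

```text
tilt z-axis [-0.0254  0.024 ]
t 13.55 p [0.5748 0.0037 0.215 ] yaw 0.6499 F [-0.9  0.  -0.3] op 0.991 q [-0.18  0.1   1.83  0.02  1.25 -0.83]
n 10 dyaw 1.35 D [-0.0908 -0.2887 -0.095 ]
[-2.47, 1.75, 0.95, -0.135],[-2.68, 1.4, 0.95, -0.135],[-2.85, 1.03, 0.95, -0.135],[-2.96, 0.63, 0.95, -0.135],[-3.02, 0.23, 0.95, -0.135],[-3.02, -0.18, 0.95, -0.135],[-2.97, -0.58, 0.95, -0.135],[-2.86, -0.98, 0.95, -0.135],[-2.71, -1.35, 0.95, -0.135],[-2.5, -1.71, 0.95, -0.135],
[[254.81096379 189.04569849]]
```

View pics/side9.png

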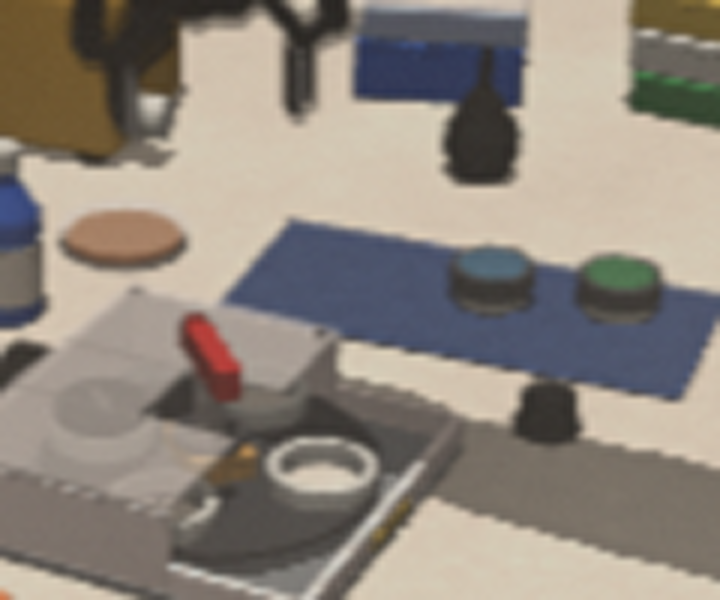

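The key stands home in the hub: bar at about (255,189.6), expected (254.8,189.0). The empty cup is at the front. Next is the blue filter, with the jaws across the line between the filters.

Run:
```python
from h import *
plan(.4835,-.2857,.14,-1.36)
```

```text
t 13.65 p [0.5776 0.0032 0.2191] yaw 0.6498 F [-0.2  0.7  0.5] op 0.994 q [-0.18  0.09  1.82  0.02  1.25 -0.83]
n 14 dyaw -2.01 D [-0.0941 -0.2889 -0.0791]
[-1.78, 1.24, 0.57, 0.144],[-1.59, 1.48, 0.57, 0.144],[-1.36, 1.69, 0.57, 0.144],[-1.1, 1.87, 0.57, 0.144],[-0.83, 2.01, 0.57, 0.144],[-0.53, 2.1, 0.57, 0.144],[-0.22, 2.16, 0.57, 0.144],[0.09, 2.17, 0.57, 0.144],[0.4, 2.13, 0.57, 0.144],[0.7, 2.06, 0.57, 0.144],[0.98, 1.93, 0.57, 0.144],[1.25, 1.77, 0.57, 0.144],[1.49, 1.58, 0.57, 0.144],[1.7, 1.35, 0.57, 0.144],
```

Request:
send_rows(motion=[-1.8,1.2,0,0.14,8.5,-1.6,1.5,0,0.14,8.5,-1.4,1.7,0,0.14,8.5,-1.1,1.9,0,0.14,8.5,-0.8,2.0,0,0.14,8.5,-0.5,2.1,0,0.14,8.5,-0.2,2.2,0.5,0.14,8.5,0.1,2.2,0.5,0.14,8.5,0.4,2.1,0.5,0.14,8.5,0.7,2.1,0.5,0.14,8.5,1.0,1.9,0.5,0.14,8.5,0,0,0,0,8.5])

```text
time: 14.85
eef_pos: [0.4968, -0.2291, 0.1833]
tcp_rot: [0.889, -0.458, -0.014, -0.008]
contact_force: [-0.8, 0.2, 0.1]
opening: 0.999
```

Run:
```python
from h import *
tilt();plan(.4835,-.2857,.14,-1.36)
ims=np.array([shot('top')[0] for _ in range(3)]).mean(0).astype(np.uint8); np.save('avg1.npy',ims)
cv2.imwrite('pics/top10.png',cv2.resize(ims[145:285,205:375,::-1],None,fx=4,fy=4,interpolation=cv2.INTER_CUBIC))
from scipy.optimize import minimize
im=ims.astype(float).mean(2)
c=-.099+np.pi; c0=np.array([.576+.068*np.cos(c),.003+.068*np.sin(c)])
r=minimize(lambda c:-annulus_score(im,c),c0,method='Nelder-Mead',options=dict(initial_simplex=c0+np.array([[0,0],[.006,0],[0,.006]])))
print('port',c0,'cup',r.x,r.fun)
print('key bar',keybar(ims,.102,(225,170,275,225)))
```

```text
tilt z-axis [-0.0179  0.0277]
t 14.85 p [ 0.4968 -0.2291  0.1833] yaw -0.9513 F [-0.8  0.2  0.1] op 0.999 q [-0.62  0.07  1.92  0.01  1.19  0.32]
n 3 dyaw -0.409 D [-0.0133 -0.0566 -0.0433]
[1.28, 1.46, 1.44, 0.136],[1.47, 1.27, 1.44, 0.136],[1.62, 1.06, 1.44, 0.136],
port [0.50833296 0.00972101] cup [0.50844652 0.00668212] -57.93284137432039
key bar (array([0.57372532, 0.00422214]), np.float64(2.222918459099019), array([0.06599774, 0.01690044]), 123)
```

View pics/top10.png

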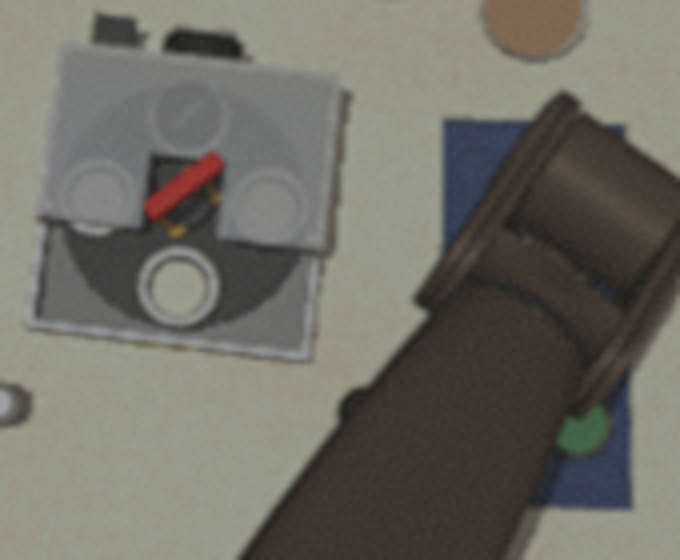

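The top view shows the empty cup at about (250,216) full-frame, with the plug at the back. The cup is measured at (0.5084, 0.0067), about 3 mm from the port. Now over to the blue filter.

Request:
send_rows(motion=[1.3,1.4,1.4,0.13,8.5,1.4,1.2,1.4,0.13,8.5,1.4,1.0,1.4,0.13,8.5,0,0,0,0,8.5])

```text
time: 15.4
eef_pos: [0.4885, -0.2768, 0.1426]
tcp_rot: [0.785, -0.619, -0.012, -0.007]
contact_force: [-0.8, 0.7, -0.5]
opening: 0.998
```

Run:
```python
from h import *
tilt();plan(.4835,-.2857,.06,-1.36)
a,_=shot('side')
print(px('side',[[.4835,-.2857,.029],[.4034,-.3025,.029]]))
cv2.imwrite('pics/side11.png',cv2.resize(a[120:210,270:370,::-1],None,fx=6,fy=6,interpolation=cv2.INTER_CUBIC))
```

```text
tilt z-axis [-0.0112  0.0259]
t 15.4 p [ 0.4885 -0.2768  0.1426] yaw -1.3364 F [-0.8  0.7 -0.5] op 0.998 q [-0.7   0.14  1.92  0.01  1.11  0.63]
n 2 dyaw -0.024 D [-0.005  -0.0089 -0.0826]
[0.37, 0.34, 4.13, 0.012],[0.38, 0.34, 4.13, 0.012],
[[302.54326414 173.73386262]
 [323.62317428 175.2155018 ]]
```

View pics/side11.png

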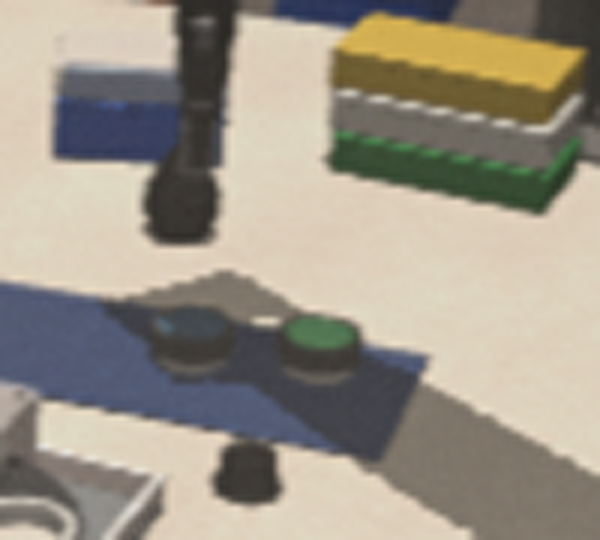

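The blue glass is at (302,174), exactly where the projection puts it, and the green one hasn't moved. Going down.

Request:
send_rows(motion=[0.4,0.35,3,0.01,8.5,0.3,0.3,3.5,0.01,8.5,0,0,1.5,0,8.5,0,0,0,0,8.5])

```text
time: 15.85
eef_pos: [0.4895, -0.2807, 0.0679]
tcp_rot: [0.785, -0.62, -0.006, -0.008]
contact_force: [-0.9, 1.0, -0.2]
opening: 0.999
```

Run:
```python
from h import *
tilt();plan(.4835,-.2857,.007,-1.36)
```

```text
tilt z-axis [-0.0006  0.0202]
t 15.85 p [ 0.4895 -0.2807  0.0679] yaw -1.3367 F [-0.9  1.  -0.2] op 0.999 q [-0.71  0.24  1.96  0.02  0.96  0.62]
n 2 dyaw -0.023 D [-0.006  -0.005  -0.0609]
[0.18, 0.35, 3.05, 0.012],[0.18, 0.35, 3.05, 0.012],
```

Request:
send_rows(motion=[0.3,0.5,1.5,0.02,8.5,0.1,0.2,1.5,0,8.5,0,0,0.5,0,8.5,0,0,0,0,8.5])

```text
time: 16.25
eef_pos: [0.4861, -0.2863, 0.0344]
tcp_rot: [0.78, -0.626, -0.003, -0.008]
contact_force: [0.6, 0.8, -0.5]
opening: 0.997
```

Run:
```python
from h import *
tilt();plan(.4835,-.2857,.007,-1.36)
```

```text
tilt z-axis [0.0045 0.0161]
t 16.25 p [ 0.4861 -0.2863  0.0344] yaw -1.3535 F [ 0.6  0.8 -0.5] op 0.997 q [-0.72  0.29  1.97  0.02  0.89  0.62]
n 1 dyaw -0.006 D [-0.0026  0.0006 -0.0274]
[-0.11, 0.24, 2.74, 0.006],
```

Request:
send_rows(motion=[0,0.4,1.2,0,8.5,0,0.1,0.9,0,8.5,0,0,0.4,0,8.5,0,0,0,0,8.5])

```text
time: 16.65
eef_pos: [0.4814, -0.2877, 0.0081]
tcp_rot: [0.78, -0.626, -0.002, -0.008]
contact_force: [0.9, 0.4, 1.0]
opening: 0.993
```

Run:
```python
from h import *
tilt();plan(.4835,-.2857,.007,-1.36)
```

```text
tilt z-axis [0.0058 0.0151]
t 16.65 p [ 0.4814 -0.2877  0.0081] yaw -1.3536 F [0.9 0.4 1. ] op 0.993 q [-0.73  0.33  1.98  0.02  0.84  0.61]
n 1 dyaw -0.006 D [ 0.0021  0.002  -0.0011]
[-0.15, -0.25, 0.11, 0.006],
```

Request:
send_rows(motion=[-0.1,-0.25,0,0,8.5,0,0,0,0,7,0,0,0,0,6,0,0,0,0,5,0,0,0,0,5,0,0,0,0,5,0,0,0,0,5], grip_force=30)

```text
time: 17.35
eef_pos: [0.4845, -0.2864, 0.0089]
tcp_rot: [0.78, -0.626, -0.002, -0.008]
contact_force: [0.1, -0.2, -1.5]
opening: 0.642
```

Run:
```python
from h import *
tilt();st()
a,_=shot('side')
cv2.imwrite('pics/side12.png',cv2.resize(a[120:210,270:370,::-1],None,fx=6,fy=6,interpolation=cv2.INTER_CUBIC))
```

```text
tilt z-axis [0.0072 0.0139]
t 17.35 p [ 0.4845 -0.2864  0.0089] yaw -1.3532 F [ 0.1 -0.2 -1.5] op 0.642 q [-0.72  0.33  1.98  0.02  0.84  0.62]
```

View pics/side12.png

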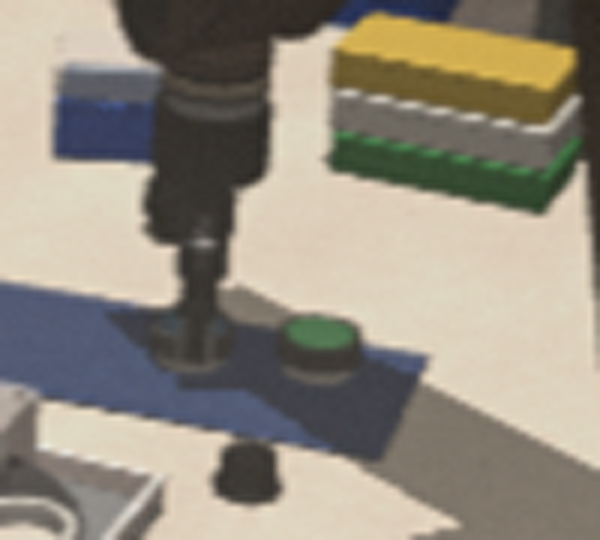

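The blue filter is gripped: opening 0.642 is about 55 mm. I'll lift it and carry it to the port.

Request:
send_rows(motion=[0,0,-1,0,5,0,0,-2.5,0,5,0,0,-3,0,5,0,0,-3,0,5,0,0,-3,0,5,0,0,0,0,5])

```text
time: 18.0
eef_pos: [0.4825, -0.2874, 0.1394]
tcp_rot: [0.78, -0.626, -0.003, -0.008]
contact_force: [1.1, 0.1, -1.0]
opening: 0.638
```

Run:
```python
from h import *
tilt();plan(.5084,.0067,.14,-1.67,3.5)
```

```text
tilt z-axis [0.0043 0.0163]
t 18.0 p [ 0.4825 -0.2874  0.1394] yaw -1.3534 F [ 1.1  0.1 -1. ] op 0.638 q [-0.72  0.14  1.93  0.02  1.08  0.62]
n 9 dyaw -0.317 D [0.0259 0.2941 0.0006]
[-3.13, -0.99, -0.01, 0.035],[-3.16, -0.88, -0.01, 0.035],[-3.19, -0.76, -0.01, 0.035],[-3.22, -0.65, -0.01, 0.035],[-3.24, -0.54, -0.01, 0.035],[-3.25, -0.42, -0.01, 0.035],[-3.27, -0.31, -0.01, 0.035],[-3.28, -0.19, -0.01, 0.035],[-3.28, -0.08, -0.01, 0.035],
```

Request:
send_rows(motion=[-2,-0.6,0,0.02,5,-3.1,-0.9,0,0.035,5,-3.2,-0.8,0,0.035,5,-3.2,-0.6,0,0.035,5,-3.2,-0.5,0,0.035,5,-3.2,-0.4,0,0.035,5,-3.2,-0.3,0,0.035,5,-2.5,-0.2,0,0.035,5,-1,0,0,0.02,5,0,0,0,0,5])

```text
time: 19.0
eef_pos: [0.4973, -0.0276, 0.1374]
tcp_rot: [-0.677, 0.736, 0.008, 0.005]
contact_force: [0.2, -0.7, -1.1]
opening: 0.647
```

Run:
```python
from h import *
tilt();plan(.5084,.0067,.1,-1.67,3.5)
```

```text
tilt z-axis [-0.0036  0.0183]
t 19.0 p [ 0.4973 -0.0276  0.1374] yaw -1.6537 F [ 0.2 -0.7 -1.1] op 0.647 q [-0.27 -0.    2.08  0.02  1.07  1.38]
n 2 dyaw -0.016 D [ 0.0111  0.0343 -0.0374]
[-1.76, -0.41, 1.87, 0.008],[-1.76, -0.4, 1.87, 0.008],
```

Request:
send_rows(motion=[-1.8,-0.6,0.5,0.01,5,-1.4,-0.5,0.7,0,5,-0.3,0,0.7,0,5,0,0,0,0,5])

```text
time: 19.4
eef_pos: [0.5103, 0.0065, 0.1158]
tcp_rot: [-0.674, 0.739, 0.009, 0.003]
contact_force: [-0.3, 1.1, -1.7]
opening: 0.64
```

Run:
```python
from h import *
tilt();plan(.5094,.0066,.06,-1.67,3.5)
```

```text
tilt z-axis [-0.0072  0.0174]
t 19.4 p [0.5103 0.0065 0.1158] yaw -1.6627 F [-0.3  1.1 -1.7] op 0.64 q [-0.19  0.06  2.07  0.02  1.03  1.46]
n 2 dyaw -0.007 D [-0.0009  0.0001 -0.0558]
[-0.0, 0.04, 2.79, 0.004],[-0.0, 0.04, 2.79, 0.004],
```

Request:
send_rows(motion=[0,0.05,1,0,5,0,0.05,1.5,0,5,0,0,1.5,0,5,0,0,0.7,0,5,0,0,0,0,5])

```text
time: 19.9
eef_pos: [0.5081, 0.0045, 0.0652]
tcp_rot: [-0.673, 0.739, 0.009, 0.002]
contact_force: [0.2, -0.7, -1.7]
opening: 0.643
```

Run:
```python
from h import *
tilt();plan(.5094,.0066,.048,-1.67,3.5)
a=np.mean([shot('side')[0] for _ in range(2)],0).astype(np.uint8)
cv2.imwrite('pics/side13.png',cv2.resize(a[150:230,220:330,::-1],None,fx=7,fy=7,interpolation=cv2.INTER_CUBIC))
```

```text
tilt z-axis [-0.0084  0.0163]
t 19.9 p [0.5081 0.0045 0.0652] yaw -1.6648 F [ 0.2 -0.7 -1.7] op 0.643 q [-0.2   0.13  2.09  0.02  0.93  1.46]
n 1 dyaw -0.005 D [ 0.0013  0.0021 -0.0172]
[-0.22, -0.11, 1.72, 0.005],
```

View pics/side13.png

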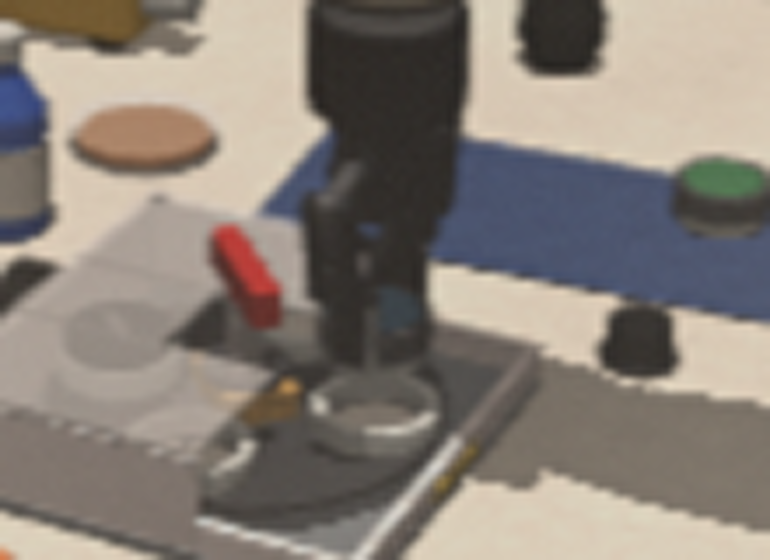

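The filter (about 372 across) hangs over the cup (374), clear of the red bar. Lowering it.

Request:
send_rows(motion=[-0.25,-0.15,0.5,0,5,0,0,0.5,0,5,0,0,0.3,0,5,0,0,0,0,5])

```text
time: 20.4
eef_pos: [0.5126, 0.0068, 0.0546]
tcp_rot: [-0.673, 0.739, 0.006, 0.004]
contact_force: [-1.0, 0.2, -1.5]
opening: 0.644
```

Run:
```python
from h import *
tilt();plan(.5094,.0066,.036,-1.67,3.5)
```

```text
tilt z-axis [-0.0016  0.015 ]
t 20.4 p [0.5126 0.0068 0.0546] yaw -1.6645 F [-1.   0.2 -1.5] op 0.644 q [-0.19  0.16  2.09  0.02  0.9   1.46]
n 1 dyaw -0.005 D [-0.0032 -0.0002 -0.0186]
[0.05, 0.32, 1.86, 0.005],
```

Request:
send_rows(motion=[0,0.2,0.3,0,5,0,0,0.2,0,5,0,0,0,0,5])

```text
time: 20.7
eef_pos: [0.5106, 0.0072, 0.0494]
tcp_rot: [-0.673, 0.739, 0.006, 0.005]
contact_force: [-0.3, -1.1, -1.8]
opening: 0.642
```

Run:
```python
from h import *
tilt();plan(.5094,.0066,.036,-1.67,3.5)
```

```text
tilt z-axis [-0.0011  0.0149]
t 20.7 p [0.5106 0.0072 0.0494] yaw -1.6642 F [-0.3 -1.1 -1.8] op 0.642 q [-0.19  0.16  2.1   0.02  0.89  1.46]
n 1 dyaw -0.006 D [-0.0012 -0.0006 -0.0134]
[0.07, 0.12, 1.34, 0.006],
```

Request:
send_rows(motion=[0.05,0.08,0.3,0,5,0,0,0.3,0,5,0,0,0,0,5])

```text
time: 21.0
eef_pos: [0.5099, 0.0068, 0.0441]
tcp_rot: [-0.673, 0.739, 0.006, 0.004]
contact_force: [-1.3, 0.5, 0.9]
opening: 0.641
```

Run:
```python
from h import *
tilt();plan(.5094,.0066,.034,-1.67,3.5)
```

```text
tilt z-axis [-0.0015  0.0148]
t 21.0 p [0.5099 0.0068 0.0441] yaw -1.6641 F [-1.3  0.5  0.9] op 0.641 q [-0.19  0.17  2.1   0.02  0.88  1.46]
n 1 dyaw -0.006 D [-0.0005 -0.0002 -0.0101]
[0.02, 0.05, 1.01, 0.006],
```

Request:
send_rows(motion=[0.02,0.05,0.3,0,5,0,0,0.3,0,5,0,0,0,0,5])

```text
time: 21.3
eef_pos: [0.5103, 0.0068, 0.0441]
tcp_rot: [-0.674, 0.739, 0.007, 0.003]
contact_force: [0.2, -0.7, -1.6]
opening: 0.643
```

Run:
```python
from h import *
tilt();plan(.5094,.0066,.034,-1.67,3.5)
```

```text
tilt z-axis [-0.005   0.0151]
t 21.3 p [0.5103 0.0068 0.0441] yaw -1.6628 F [ 0.2 -0.7 -1.6] op 0.643 q [-0.19  0.17  2.1   0.02  0.88  1.46]
n 1 dyaw -0.007 D [-0.0009 -0.0002 -0.0101]
[0.02, 0.09, 1.01, 0.007],
```

The filter's foot is resting on the cup rim, so I'm a little off. I'll press lightly and shift toward the centre.

Request:
send_rows(motion=[0,0,0.4,0,5,0,0,0.4,0,5])

```text
time: 21.5
eef_pos: [0.5108, 0.0069, 0.0416]
tcp_rot: [-0.674, 0.738, 0.009, 0.002]
contact_force: [-15.4, 1.2, 30.2]
opening: 0.641
```

Run:
```python
from h import *
tilt();s=st(); print(s['wrist_torque'])
a=np.mean([shot('side')[0] for _ in range(3)],0).astype(np.uint8)
a=cv2.convertScaleAbs(a,alpha=1.4)
cv2.imwrite('pics/side14.png',cv2.resize(a[180:220,250:300,::-1],None,fx=14,fy=14,interpolation=cv2.INTER_CUBIC))
print((px('side',[[.5084,.0067,.038],[.5084,.0067,.054],[.5084-.031,.0067,.038],[.5084+.031,.0067,.038]])-[250,180]+.5)*14)
```

```text
tilt z-axis [-0.0092  0.0154]
t 21.5 p [0.5108 0.0069 0.0416] yaw -1.6617 F [-15.4   1.2  30.2] op 0.641 q [-0.19  0.18  2.09  0.02  0.88  1.46]
[0.21629267 2.12227565 0.03234513]
[[332.22359106 382.25220304]
 [333.87953889 324.84981576]
 [455.77707381 406.06308727]
 [210.23432797 358.74277089]]
```

View pics/side14.png

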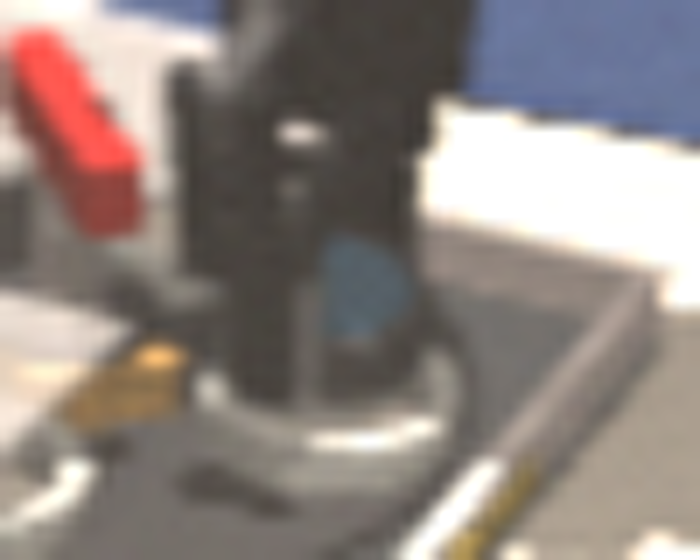

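The force reading (−15 N in x) and the picture (filter about 325, cup about 332) agree: the filter needs to move roughly 2 mm toward −x.

Request:
send_rows(motion=[0,0,-0.4,0,5,0,0.2,0,0,5,0,0,0,0,5])

```text
time: 21.95
eef_pos: [0.5094, 0.0071, 0.0458]
tcp_rot: [-0.674, 0.738, 0.008, 0.003]
contact_force: [-0.8, -0.7, -1.0]
opening: 0.638
```

Run:
```python
from h import *
tilt();s=st(); print(s['wrist_torque'])
```

```text
tilt z-axis [-0.0061  0.0151]
t 21.95 p [0.5094 0.0071 0.0458] yaw -1.6612 F [-0.8 -0.7 -1. ] op 0.638 q [-0.19  0.17  2.1   0.02  0.89  1.46]
[-0.01469047  0.02466186 -0.02488246]
```

Request:
send_rows(motion=[0,0.15,0,0,5,0,0,0.2,0,5,0,0,0.2,0,5,0,0,0.2,0,5])

```text
time: 22.35
eef_pos: [0.5063, 0.0074, 0.0371]
tcp_rot: [-0.674, 0.738, 0.009, 0.002]
contact_force: [0.1, -1.0, -1.5]
opening: 0.642
```

Run:
```python
from h import *
tilt();s=st(); print(s['wrist_torque'])
```

```text
tilt z-axis [-0.0091  0.0158]
t 22.35 p [0.5063 0.0074 0.0371] yaw -1.6617 F [ 0.1 -1.  -1.5] op 0.642 q [-0.19  0.18  2.1   0.02  0.87  1.46]
[ 0.0260498  -0.01497795  0.02619408]
```

It drops in: z is 0.0371 with no force. I'll lower it to seat.

Request:
send_rows(motion=[0,0,0.2,0,5,0,0,0.2,0,5,0,0,0.1,0,5])

```text
time: 22.65
eef_pos: [0.5064, 0.0069, 0.0344]
tcp_rot: [-0.674, 0.738, 0.01, 0.0]
contact_force: [-4.5, 0.3, 6.6]
opening: 0.641
```

Run:
```python
from h import *
tilt();s=st(); print(s['wrist_torque'])
```

```text
tilt z-axis [-0.0131  0.0145]
t 22.65 p [0.5064 0.0069 0.0344] yaw -1.6612 F [-4.5  0.3  6.6] op 0.641 q [-0.19  0.19  2.1   0.02  0.87  1.46]
[-0.16361984  0.79478794 -0.1243843 ]
```

Request:
send_rows(motion=[0,0,0,0,6,0,0,0,0,7,0,0,0,0,8,0,0,-0.5,0,8,0,0,-2,0,8,0,0,-4,0,8.5,0,0,-4,0,8.5,0,0,-3,0,8.5,0,0,0,0,8.5])

```text
time: 23.55
eef_pos: [0.5079, 0.005, 0.1742]
tcp_rot: [-0.674, 0.738, 0.01, -0.0]
contact_force: [0.0, 0.2, 1.0]
opening: 0.993
```

Run:
```python
from h import *
tilt();plan(.4034,-.3025,.14,-1.36)
a=np.mean([shot('side')[0] for _ in range(3)],0).astype(np.uint8)
cv2.imwrite('pics/side15.png',cv2.resize(a[150:230,220:330,::-1],None,fx=7,fy=7,interpolation=cv2.INTER_CUBIC))
```

```text
tilt z-axis [-0.0145  0.0152]
t 23.55 p [0.5079 0.005  0.1742] yaw -1.6614 F [0.  0.2 1. ] op 0.993 q [-0.2  -0.02  2.03  0.01  1.15  1.46]
n 8 dyaw 0.301 D [-0.1045 -0.3075 -0.0342]
[3.95, 0.95, 0.43, -0.038],[3.91, 1.1, 0.43, -0.038],[3.86, 1.25, 0.43, -0.038],[3.81, 1.39, 0.43, -0.038],[3.76, 1.53, 0.43, -0.038],[3.7, 1.68, 0.43, -0.038],[3.63, 1.81, 0.43, -0.038],[3.56, 1.95, 0.43, -0.038],
```

View pics/side15.png

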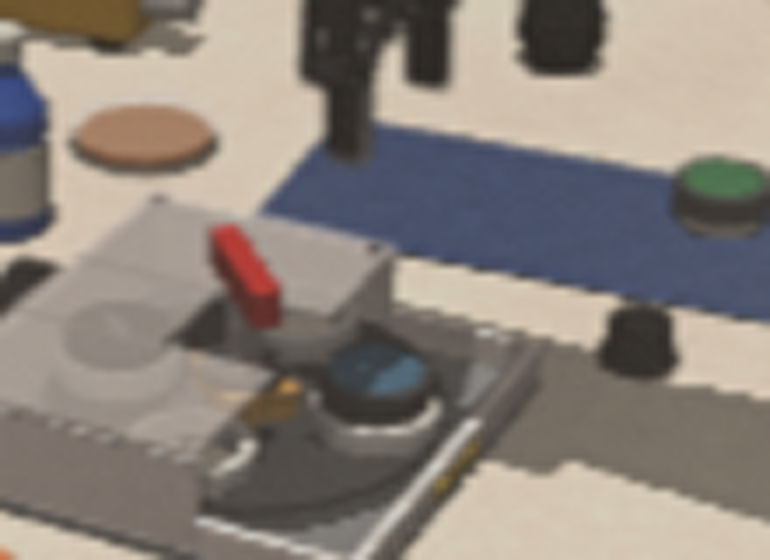

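The blue filter sits level in the front cup, with its glass at about (375,370). The red bar hasn't moved. Next I'll regrip the key and turn the wheel back 90°.

Run:
```python
from h import *
plan(.575,.004,.15,-2.49)
```

```text
t 23.7 p [0.5043 0.0057 0.1681] yaw -1.6616 F [ 0.6  0.2 -0.8] op 0.994 q [-0.2  -0.02  2.03  0.01  1.15  1.46]
n 6 dyaw -0.828 D [ 0.0707 -0.0017 -0.0181]
[-0.08, -1.18, 0.3, 0.138],[-0.24, -1.15, 0.3, 0.138],[-0.4, -1.11, 0.3, 0.138],[-0.55, -1.04, 0.3, 0.138],[-0.68, -0.96, 0.3, 0.138],[-0.81, -0.86, 0.3, 0.138],
```

Request:
send_rows(motion=[-0.1,-1.2,0,0.135,8.5,-0.25,-1.2,0,0.135,8.5,-0.4,-1.1,0,0.135,8.5,-0.55,-1.0,0.3,0.135,8.5,-0.7,-1.0,0.3,0.135,8.5,-0.6,-0.6,0.3,0.135,8.5,0,0,0,0,8.5])

```text
time: 24.4
eef_pos: [0.5641, 0.0064, 0.1386]
tcp_rot: [-0.313, 0.949, 0.02, -0.023]
contact_force: [1.1, -0.1, -0.7]
opening: 0.994
```

Run:
```python
from h import *
tilt();plan(.575,.004,.12,-2.49)
```

```text
tilt z-axis [-0.0558  0.0229]
t 24.4 p [0.5641 0.0064 0.1386] yaw -2.5031 F [ 1.1 -0.1 -0.7] op 0.994 q [-0.17  0.17  1.89  0.01  1.14  2.32]
n 1 dyaw 0.013 D [ 0.0109 -0.0024 -0.0186]
[-0.73, -0.85, 1.86, -0.013],
```

Request:
send_rows(motion=[2.0,1.5,0,0,8.5,2.0,1.5,0,0,8.5,0,0,0,0,8.5])

```text
time: 24.7
eef_pos: [0.5088, 0.0073, 0.1354]
tcp_rot: [-0.318, 0.947, 0.023, -0.028]
contact_force: [-0.0, -0.2, 0.7]
opening: 0.996
```

Run:
```python
from h import *
tilt();st()
```

```text
tilt z-axis [-0.068   0.0251]
t 24.7 p [0.5088 0.0073 0.1354] yaw -2.4933 F [-0.  -0.2  0.7] op 0.996 q [-0.19  0.06  2.02  0.01  1.13  2.3 ]
```

Request:
send_rows(motion=[-0.4,-0.3,0,0,8.5,-0.4,-0.3,0,0,8.5,-0.4,-0.3,0,0,8.5,-0.4,-0.3,0,0,8.5,-0.4,-0.3,0,0,8.5,-0.4,-0.3,0,0,8.5,-0.4,-0.3,0,0,8.5,-0.4,-0.3,0,0,8.5,0,0,0,0,8.5])

```text
time: 25.6
eef_pos: [0.5546, 0.0074, 0.1312]
tcp_rot: [-0.32, 0.947, 0.023, -0.028]
contact_force: [0.2, 0.4, 0.3]
opening: 0.99
```

Run:
```python
from h import *
tilt();plan(.575,.004,.12,-2.49)
```

```text
tilt z-axis [-0.0676  0.0253]
t 25.6 p [0.5546 0.0074 0.1312] yaw -2.4888 F [0.2 0.4 0.3] op 0.99 q [-0.18  0.17  1.92  0.01  1.13  2.31]
n 1 dyaw -0.001 D [ 0.0204 -0.0034 -0.0112]
[-1.41, -1.51, 1.12, 0.001],
```

Request:
send_rows(motion=[1.6,1.2,0,0,8.5,1.2,0.9,0,0,8.5,0.8,0.6,0,0,8.5,0.4,0.3,0,0,8.5,0.2,0.1,0,0,8.5,0,0,0,0,8.5])

```text
time: 26.2
eef_pos: [0.5012, 0.0064, 0.1349]
tcp_rot: [-0.32, 0.947, 0.023, -0.028]
contact_force: [0.3, 1.2, 0.5]
opening: 0.992
```

Run:
```python
from h import *
tilt();st()
```

```text
tilt z-axis [-0.0668  0.0251]
t 26.2 p [0.5012 0.0064 0.1349] yaw -2.4887 F [0.3 1.2 0.5] op 0.992 q [-0.2   0.04  2.04  0.01  1.13  2.29]
```

Request:
send_rows(motion=[-0.2,-0.1,0,0,8.5,-0.4,-0.3,0,0,8.5,-0.8,-0.6,0,0,8.5,-1.2,-0.9,0,0,8.5,-1.6,-1.2,0,0,8.5,0,0,0,0,8.5])

```text
time: 26.8
eef_pos: [0.5592, 0.007, 0.1316]
tcp_rot: [-0.32, 0.947, 0.022, -0.026]
contact_force: [-0.6, -0.5, 0.3]
opening: 0.994
```

Run:
```python
from h import *
tilt();st()
```

```text
tilt z-axis [-0.0638  0.0249]
t 26.8 p [0.5592 0.007  0.1316] yaw -2.4891 F [-0.6 -0.5  0.3] op 0.994 q [-0.17  0.17  1.91  0.01  1.13  2.31]
```

Request:
send_rows(motion=[0,0,-0.5,0,8.5,0,0,-1.5,0,8.5,0,0,-2.5,0,8.5,0,0,-2.5,0,8.5,0,0,-1.5,0,8.5,0,0,-0.5,0,8.5,0,0,0,0,8.5,0,0,4,0,8.5,0,0,4,0,8.5,0,0,0,0,8.5])

```text
time: 27.8
eef_pos: [0.5586, 0.0068, 0.1492]
tcp_rot: [-0.32, 0.947, 0.021, -0.025]
contact_force: [-0.6, 0.1, -1.0]
opening: 0.993
```

Run:
```python
from h import *
tilt();st()
```

```text
tilt z-axis [-0.0603  0.0239]
t 27.8 p [0.5586 0.0068 0.1492] yaw -2.4888 F [-0.6  0.1 -1. ] op 0.993 q [-0.18  0.15  1.9   0.01  1.16  2.31]
```

Request:
send_rows(motion=[0,0,0,-0.135,8.5,0,0,0,-0.135,8.5,0,0,0,-0.135,8.5,0,0,0,-0.135,8.5,0,0,0,0,8.5])

```text
time: 28.3
eef_pos: [0.5583, 0.0069, 0.1526]
tcp_rot: [-0.569, 0.821, 0.028, -0.019]
contact_force: [0.5, -0.0, 0.2]
opening: 0.996
```

Run:
```python
from h import *
tilt();st()
```

```text
tilt z-axis [-0.0627  0.0243]
t 28.3 p [0.5583 0.0069 0.1526] yaw -1.9292 F [ 0.5 -0.   0.2] op 0.996 q [-0.18  0.14  1.9   0.01  1.17  1.75]
```

Request:
send_rows(motion=[0,0,-4,0,8.5,0,0,-4,0,8.5,0,0,0,0,8.5])

```text
time: 28.6
eef_pos: [0.5628, 0.005, 0.2364]
tcp_rot: [-0.565, 0.824, 0.029, -0.02]
contact_force: [-0.8, 0.7, 0.4]
opening: 0.994
```

Run:
```python
from h import *
tilt();st()
```

```text
tilt z-axis [-0.0648  0.0246]
t 28.6 p [0.5628 0.005  0.2364] yaw -1.9388 F [-0.8  0.7  0.4] op 0.994 q [-0.18  0.07  1.81  0.01  1.32  1.76]
```

Request:
send_rows(motion=[0,0,4,0,8.5,0,0,4,0,8.5,0,0,0,0,8.5])

```text
time: 28.9
eef_pos: [0.5606, 0.0064, 0.1607]
tcp_rot: [-0.562, 0.826, 0.025, -0.016]
contact_force: [-0.1, 0.3, -0.8]
opening: 0.994
```

Run:
```python
from h import *
tilt();st()
```

```text
tilt z-axis [-0.0544  0.0228]
t 28.9 p [0.5606 0.0064 0.1607] yaw -1.9469 F [-0.1  0.3 -0.8] op 0.994 q [-0.18  0.14  1.89  0.01  1.17  1.77]
```

Request:
send_rows(motion=[0,0,-4,0,8.5,0,0,-4,0,8.5,0,0,-1,0,8.5,0,0,0,0,8.5,0,0,4.5,0,8.5,0,0,4.5,0,8.5,0,0,0,0,8.5])

```text
time: 29.6
eef_pos: [0.5611, 0.0063, 0.1664]
tcp_rot: [-0.559, 0.829, 0.024, -0.015]
contact_force: [-1.5, -0.6, -0.5]
opening: 0.994
```

Run:
```python
from h import *
tilt();st()
```

```text
tilt z-axis [-0.0517  0.0222]
t 29.6 p [0.5611 0.0063 0.1664] yaw -1.9557 F [-1.5 -0.6 -0.5] op 0.994 q [-0.18  0.13  1.89  0.01  1.18  1.77]
```

Request:
send_rows(motion=[0,0,-4,0,8.5,0,0,-4,0,8.5,0,0,0,0,8.5,0,0,4.5,0,8.5,0,0,4.5,0,8.5,0,0,0,0,8.5])

```text
time: 30.2
eef_pos: [0.5618, 0.0063, 0.1633]
tcp_rot: [-0.557, 0.83, 0.023, -0.014]
contact_force: [-1.0, 0.1, -0.1]
opening: 0.991
```

Run:
```python
from h import *
tilt();st()
```

```text
tilt z-axis [-0.0488  0.0217]
t 30.2 p [0.5618 0.0063 0.1633] yaw -1.9584 F [-1.   0.1 -0.1] op 0.991 q [-0.18  0.13  1.89  0.01  1.17  1.78]
```

Request:
send_rows(motion=[0,0,-3,0,8.5,0,0,0,0,8.5,0,0,3,0,8.5,0,0,0,0,8.5,0,0,-3,0,8.5,0,0,0,0,8.5,0,0,3,0,8.5,0,0,0,0,8.5])

```text
time: 31.0
eef_pos: [0.567, 0.0055, 0.1781]
tcp_rot: [-0.557, 0.83, 0.018, -0.01]
contact_force: [-1.3, 0.7, -1.0]
opening: 0.996
```

Run:
```python
from h import *
tilt();st()
```

```text
tilt z-axis [-0.0364  0.0195]
t 31.0 p [0.567  0.0055 0.1781] yaw -1.9596 F [-1.3  0.7 -1. ] op 0.996 q [-0.17  0.12  1.87  0.01  1.19  1.78]
```

Request:
send_rows(motion=[0,0,-1,0,8.5,0,0,-1,0,8.5,0,0,-1,0,8.5,0,0,-1,0,8.5,0,0,-1,0,8.5,0,0,0,0,8.5,0,0,1,0,8.5,0,0,1,0,8.5,0,0,1,0,8.5,0,0,1,0,8.5,0,0,1,0,8.5,0,0,0,0,8.5])

```text
time: 32.2
eef_pos: [0.568, 0.0053, 0.1822]
tcp_rot: [-0.557, 0.83, 0.017, -0.009]
contact_force: [-1.4, 0.5, -0.4]
opening: 0.998
```

Run:
```python
from h import *
tilt();st()
```

```text
tilt z-axis [-0.0335  0.019 ]
t 32.2 p [0.568  0.0053 0.1822] yaw -1.9597 F [-1.4  0.5 -0.4] op 0.998 q [-0.18  0.12  1.87  0.01  1.19  1.78]
```

The single-row up and down pulses take the tilt out, so I'll repeat them.

Request:
send_rows(motion=[0,0,-3,0,8.5,0,0,0,0,8.5,0,0,3,0,8.5,0,0,0,0,8.5,0,0,-3,0,8.5,0,0,0,0,8.5,0,0,3.5,0,8.5,0,0,0,0,8.5,0,0,-3,0,8.5,0,0,0,0,8.5,0,0,3.5,0,8.5,0,0,0,0,8.5])

```text
time: 33.4
eef_pos: [0.5694, 0.0052, 0.1763]
tcp_rot: [-0.557, 0.83, 0.016, -0.008]
contact_force: [-1.0, -0.2, -2.0]
opening: 0.999
```

Run:
```python
from h import *
tilt();plan(.575,.004,.14,-2.49)
```

```text
tilt z-axis [-0.0305  0.0185]
t 33.4 p [0.5694 0.0052 0.1763] yaw -1.9595 F [-1.  -0.2 -2. ] op 0.999 q [-0.17  0.12  1.87  0.01  1.18  1.78]
n 4 dyaw -0.53 D [ 0.0056 -0.0012 -0.0363]
[-0.02, -0.14, 0.91, 0.133],[-0.04, -0.14, 0.91, 0.133],[-0.06, -0.13, 0.91, 0.133],[-0.08, -0.12, 0.91, 0.133],
```

Request:
send_rows(motion=[0,-0.1,0.5,0.13,8.5,0,-0.1,0.7,0.13,8.5,0,-0.1,0.7,0.13,8.5,-0.1,-0.1,0.7,0.13,8.5,0,0,0,0,8.5])

```text
time: 33.9
eef_pos: [0.5754, 0.0038, 0.1563]
tcp_rot: [-0.316, 0.949, 0.012, -0.009]
contact_force: [0.2, -0.1, -0.2]
opening: 0.999
```

Run:
```python
from h import *
tilt();plan(.575,.004,.083,-2.49)
```

```text
tilt z-axis [-0.0253  0.0175]
t 33.9 p [0.5754 0.0038 0.1563] yaw -2.4988 F [ 0.2 -0.1 -0.2] op 0.999 q [-0.18  0.16  1.87  0.01  1.14  2.32]
n 2 dyaw 0.009 D [-0.0004  0.0002 -0.0733]
[0.01, 0.02, 3.67, -0.004],[0.01, 0.02, 3.67, -0.004],
```

Request:
send_rows(motion=[0,0,1.5,0,8.5,0,0,2,0,8.5,0,0,1.5,0,8.5,0,0,0.8,0,8.5,0,0,0,0,8.5])

```text
time: 34.4
eef_pos: [0.5756, 0.0045, 0.0981]
tcp_rot: [-0.32, 0.947, 0.011, -0.007]
contact_force: [-0.2, 0.2, -0.3]
opening: 0.998
```

Run:
```python
from h import *
tilt();plan(.575,.004,.083,-2.49)
```

```text
tilt z-axis [-0.0211  0.0167]
t 34.4 p [0.5756 0.0045 0.0981] yaw -2.4893 F [-0.2  0.2 -0.3] op 0.998 q [-0.17  0.23  1.91  0.01  1.03  2.31]
n 1 dyaw -0.001 D [-0.0006 -0.0005 -0.0151]
[0.08, -0.0, 1.51, 0.001],
```

Request:
send_rows(motion=[0,0,0.8,0,8.5,0,0,0.5,0,6,0,0,0,0,4,0,0,0,0,2.5,0,0,0,0,1,0,0,0,0,0.5,0,0,0,0,0.5,0,0,0,0,0.5], grip_force=60)

```text
time: 35.2
eef_pos: [0.5767, 0.0046, 0.0861]
tcp_rot: [-0.321, 0.947, 0.011, -0.006]
contact_force: [-0.5, -0.2, -1.4]
opening: 0.17
```

Run:
```python
from h import *
tilt();st();print(ctrl.get_state()['wrist_torque'])
```

```text
tilt z-axis [-0.018   0.0161]
t 35.2 p [0.5767 0.0046 0.0861] yaw -2.4877 F [-0.5 -0.2 -1.4] op 0.17 q [-0.17  0.25  1.91  0.02  1.    2.31]
[ 0.00350022 -0.0528668   0.04251392]
```

Request:
send_rows(motion=[0,0,0,-0.06,0.5,0,0,0,-0.12,0.5,0,0,0,-0.12,0.5,0,0,0,-0.12,0.5,0,0,0,-0.12,0.5,0,0,0,0,0.5], grip_force=80)

```text
time: 35.8
eef_pos: [0.5767, 0.0042, 0.0862]
tcp_rot: [-0.569, 0.822, 0.012, -0.003]
contact_force: [-0.0, -0.2, -0.4]
opening: 0.163
```

Run:
```python
from h import *
tilt();plan(.576,.004,.086,-.81);print(ctrl.get_state()['wrist_torque'])
```

```text
tilt z-axis [-0.0179  0.0156]
t 35.8 p [0.5767 0.0042 0.0862] yaw -1.9299 F [-0.  -0.2 -0.4] op 0.163 q [-0.17  0.24  1.91  0.01  1.    1.75]
n 8 dyaw 1.12 D [-0.0007 -0.0002 -0.0002]
[0.01, 0.01, 0.0, -0.14],[0.0, 0.01, 0.0, -0.14],[0.0, 0.01, 0.0, -0.14],[0.0, 0.01, 0.0, -0.14],[0.0, 0.01, 0.0, -0.14],[-0.0, 0.01, 0.0, -0.14],[-0.0, 0.01, 0.0, -0.14],[-0.0, 0.01, 0.0, -0.14],
[-0.10591097  0.03673087  0.02068385]
```

Request:
send_rows(motion=[0,0,0,-0.13,0.5,0,0,0,-0.14,0.5,0,0,0,-0.14,0.5,0,0,0,-0.14,0.5,0,0,0,-0.14,0.5,0,0,0,-0.14,0.5,0,0,0,-0.14,0.5,0,0,0,0,0.5])

```text
time: 36.6
eef_pos: [0.577, 0.0037, 0.0865]
tcp_rot: [0.89, -0.457, -0.011, -0.003]
contact_force: [-0.7, -0.0, 0.1]
opening: 0.163
```

Run:
```python
from h import *
tilt();plan(.576,.004,.086,-.81);print(ctrl.get_state()['wrist_torque'])
a=np.mean([shot('side')[0] for _ in range(2)],0).astype(np.uint8)
cv2.imwrite('pics/side16.png',cv2.resize(a[150:230,220:330,::-1],None,fx=7,fy=7,interpolation=cv2.INTER_CUBIC))
```

```text
tilt z-axis [-0.017   0.0145]
t 36.6 p [0.577  0.0037 0.0865] yaw -0.9489 F [-0.7 -0.   0.1] op 0.163 q [-0.17  0.24  1.91  0.01  1.    0.77]
n 1 dyaw 0.139 D [-0.001   0.0003 -0.0005]
[-0.08, 0.06, 0.05, -0.139],
[-0.23129798  0.12923569 -0.0039668 ]
```

View pics/side16.png

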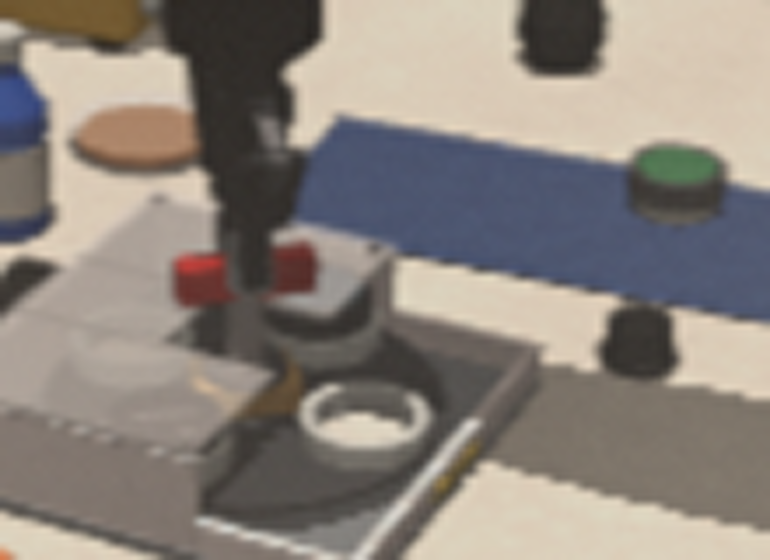

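An empty cup is now near the front (365,425), and the blue filter has moved under the cover at the right. The green filter has also been knocked, now at (677,165) in this crop, so I'll re-measure it. Finishing the turn, then releasing.

Request:
send_rows(motion=[0,0,0,-0.12,0.5,0,0,0,-0.02,0.5,0,0,0,0,0.5,0,0,0,0,2,0,0,0,0,4,0,0,0,0,6,0,0,-0.5,0,6,0,0,-2,0,6,0,0,-3,0,7,0,0,-3,0,8.5,0,0,0,0,8.5])

```text
time: 37.8
eef_pos: [0.5783, 0.003, 0.1749]
tcp_rot: [0.916, -0.402, -0.011, -0.004]
contact_force: [0.5, -0.4, 0.7]
opening: 0.997
```

Run:
```python
from h import *
tilt();plan(.45,-.30,.17,-1.36)
a=np.mean([shot('side')[0] for _ in range(2)],0).astype(np.uint8)
cv2.imwrite('pics/side17.png',cv2.resize(a[150:230,220:330,::-1],None,fx=7,fy=7,interpolation=cv2.INTER_CUBIC))
```

```text
tilt z-axis [-0.0175  0.0168]
t 37.8 p [0.5783 0.003  0.1749] yaw -0.8266 F [ 0.5 -0.4  0.7] op 0.997 q [-0.18  0.14  1.86  0.01  1.17  0.64]
n 8 dyaw -0.533 D [-0.1283 -0.303  -0.0049]
[1.7, 3.75, 0.06, 0.067],[1.94, 3.62, 0.06, 0.067],[2.18, 3.49, 0.06, 0.067],[2.41, 3.33, 0.06, 0.067],[2.63, 3.17, 0.06, 0.067],[2.83, 2.98, 0.06, 0.067],[3.02, 2.79, 0.06, 0.067],[3.2, 2.58, 0.06, 0.067],
```

View pics/side17.png

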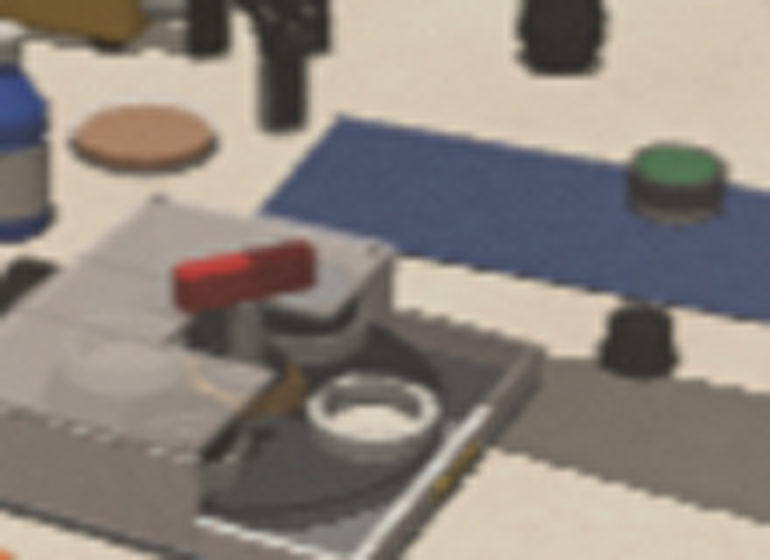

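The key still stands upright and the empty cup is at the front (373,412). I'll measure green, the cup and the bar from the top.

```bash
cat >> h.py <<'E'
def greenfit(ims):
    h=cv2.cvtColor(ims,cv2.COLOR_RGB2HSV); m=colmask(ims,(45,50,50),(85,255,255),(310,165,370,280))
    n,l,s,c=cv2.connectedComponentsWithStats(m.astype(np.uint8)); k=1+np.argmax(s[1:,4])
    return onplane('top',c[k],.029)[0],s[k],c[k]
E
python3 - <<'E'
from h import *
ims=np.array([shot('top')[0] for _ in range(3)]).mean(0).astype(np.uint8); np.save('avg2.npy',ims)
cv2.imwrite('pics/top18.png',cv2.resize(ims[145:285,205:375,::-1],None,fx=4,fy=4,interpolation=cv2.INTER_CUBIC))
print(greenfit(ims)); print('old',greenfit(np.load('avg0.npy')))
E
```

```text
(array([ 0.43356366, -0.30929632]), array([344, 234,  15,  15, 173], dtype=int32), array([350.84971098, 241.20231214]))
old (array([ 0.40579819, -0.30204798]), array([342, 243,  15,  15, 175], dtype=int32), array([348.82285714, 250.2       ]))
```

View pics/top18.png

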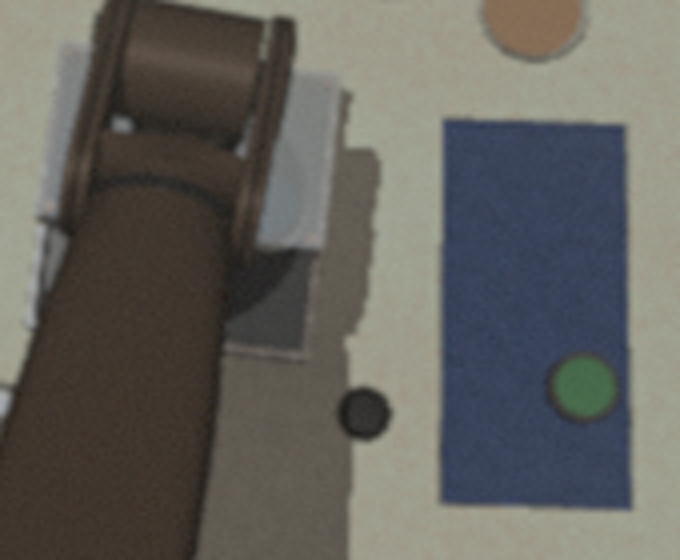

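The green filter is now at (0.4336, −0.3093) and still on the mat, about (351,241) in the full frame. Moving to it.

Request:
send_rows(motion=[1.2,2.5,0,0.05,8.5,1.9,3.6,0,0.065,8.5,2.1,3.4,0,0.065,8.5,2.3,3.3,0,0.065,8.5,2.6,3.2,0,0.065,8.5,2.8,3.0,0,0.065,8.5,3.0,2.8,0,0.065,8.5,2.5,2.0,0,0.06,8.5,0,0,0,0,8.5])

```text
time: 38.95
eef_pos: [0.4471, -0.2823, 0.151]
tcp_rot: [0.782, -0.622, -0.029, 0.004]
contact_force: [1.0, 0.3, -0.2]
opening: 0.994
```

Run:
```python
from h import *
tilt();plan(.4336,-.3093,.09,-1.36)
ims=np.array([shot('top')[0] for _ in range(3)]).mean(0).astype(np.uint8); np.save('avg3.npy',ims)
cv2.imwrite('pics/top19.png',cv2.resize(ims[145:285,205:375,::-1],None,fx=4,fy=4,interpolation=cv2.INTER_CUBIC))
print('bar',keybar(ims,.102,(225,170,275,225)))
```

```text
tilt z-axis [-0.0506  0.0307]
t 38.95 p [ 0.4471 -0.2823  0.151 ] yaw -1.3443 F [ 1.   0.3 -0.2] op 0.994 q [-0.75  0.08  1.97 -0.01  1.15  0.6 ]
n 2 dyaw -0.016 D [-0.0135 -0.027  -0.061 ]
[1.16, 0.96, 3.05, 0.008],[1.17, 0.95, 3.05, 0.008],
bar (array([0.57450624, 0.00309619]), np.float64(-2.3730426337999058), array([0.06496955, 0.01633506]), 118)
```

View pics/top19.png

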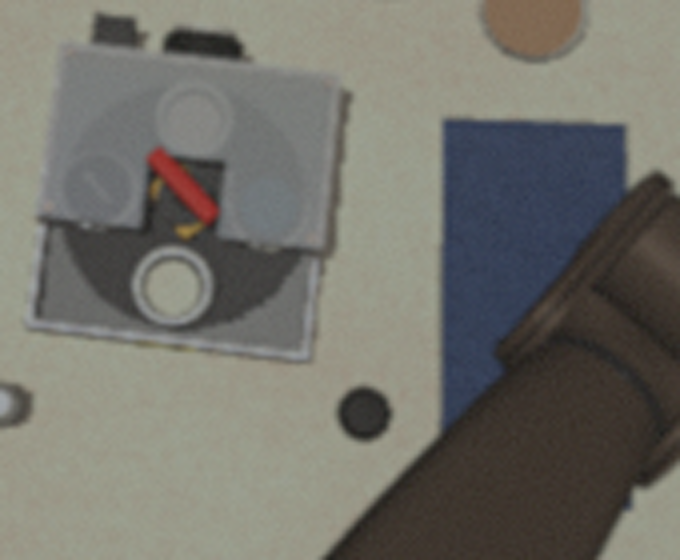

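Run:
```python
from h import *
from scipy.optimize import minimize
im=np.load('avg3.npy').astype(float).mean(2)
c0=np.array([.508,.006])
r=minimize(lambda c:-annulus_score(im,c),c0,method='Nelder-Mead',options=dict(initial_simplex=c0+np.array([[0,0],[.006,0],[0,.006]])))
print('cup',r.x,r.fun)
```

```text
cup [0.50881724 0.01125952] -58.903923010535465
```

The cup is at (0.5088, 0.0113), within 2 mm of the port, and blue sits under the cover on the right. Going down onto green.

Request:
send_rows(motion=[0,0,-3,0,8.5,0,0,0,0,8.5,0,0,3,0,8.5,0,0,0,0,8.5,0,0,-3,0,8.5,0,0,0,0,8.5,0,0,3,0,8.5,0,0,0,0,8.5])

```text
time: 39.9
eef_pos: [0.4515, -0.2695, 0.1498]
tcp_rot: [0.789, -0.614, -0.032, 0.002]
contact_force: [-0.6, 0.5, -0.3]
opening: 0.997
```

Run:
```python
from h import *
tilt();plan(.4336,-.3093,.09,-1.36)
```

```text
tilt z-axis [-0.0529  0.0358]
t 39.9 p [ 0.4515 -0.2695  0.1498] yaw -1.3238 F [-0.6  0.5 -0.3] op 0.997 q [-0.73  0.08  1.97 -0.01  1.15  0.6 ]
n 2 dyaw -0.036 D [-0.0179 -0.0398 -0.0598]
[1.71, 1.35, 2.99, 0.018],[1.74, 1.32, 2.99, 0.018],
```

Request:
send_rows(motion=[1.2,1.0,0.5,0.02,8.5,1.4,1.1,1.5,0.02,8.5,1.2,0.8,2.5,0,8.5,0,0,1.5,0,8.5,0,0,0,0,8.5])

```text
time: 40.4
eef_pos: [0.4273, -0.3173, 0.0885]
tcp_rot: [0.775, -0.631, -0.03, 0.004]
contact_force: [0.5, -0.4, -0.3]
opening: 0.995
```

Run:
```python
from h import *
tilt();plan(.4336,-.3093,.05,-1.36)
```

```text
tilt z-axis [-0.0504  0.0316]
t 40.4 p [ 0.4273 -0.3173  0.0885] yaw -1.3684 F [ 0.5 -0.4 -0.3] op 0.995 q [-0.82  0.17  2.   -0.02  1.03  0.56]
n 1 dyaw 0.008 D [ 0.0063  0.008  -0.0385]
[-0.66, -0.78, 3.85, -0.008],
```

Request:
send_rows(motion=[-0.6,-0.7,1,0,8.5,0,0,1.5,0,8.5,0,0,1,0,8.5,0,0,0,0,8.5])

```text
time: 40.8
eef_pos: [0.4318, -0.3106, 0.0527]
tcp_rot: [0.774, -0.633, -0.028, 0.004]
contact_force: [-0.3, 0.5, 0.4]
opening: 0.995
```

Run:
```python
from h import *
tilt();plan(.4336,-.3093,.008,-1.36)
a,_=shot('side')
cv2.imwrite('pics/side20.png',cv2.resize(a[120:210,270:370,::-1],None,fx=6,fy=6,interpolation=cv2.INTER_CUBIC))
```

```text
tilt z-axis [-0.0483  0.0298]
t 40.8 p [ 0.4318 -0.3106  0.0527] yaw -1.3718 F [-0.3  0.5  0.4] op 0.995 q [-0.81  0.23  2.01 -0.02  0.96  0.57]
n 1 dyaw 0.012 D [ 0.0018  0.0013 -0.0447]
[-0.09, -0.2, 4.47, -0.012],
```

View pics/side20.png

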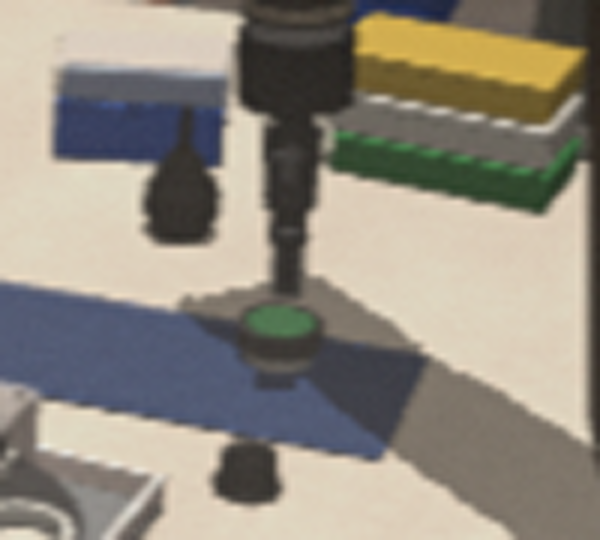

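Request:
send_rows(motion=[-0.1,-0.3,1,0,8.5,0,-0.1,1.5,0,8.5,0,0,1,0,8.5,0,0,0.2,0,8.5,0,0,0,0,8.5])

```text
time: 41.35
eef_pos: [0.4357, -0.3084, 0.0147]
tcp_rot: [0.774, -0.633, -0.026, 0.004]
contact_force: [0.2, -0.4, 0.8]
opening: 1.0
```

Run:
```python
from h import *
tilt();plan(.4336,-.3093,.008,-1.36)
```

```text
tilt z-axis [-0.0453  0.0268]
t 41.35 p [ 0.4357 -0.3084  0.0147] yaw -1.371 F [ 0.2 -0.4  0.8] op 1.0 q [-0.8   0.29  2.02 -0.02  0.88  0.58]
n 1 dyaw 0.011 D [-0.0021 -0.0009 -0.0067]
[0.05, 0.23, 0.67, -0.011],
```

Request:
send_rows(motion=[0.05,0.25,0.35,0,8.5,0,0,0.2,0,8.5,0,0,0,0,8.5])

```text
time: 41.65
eef_pos: [0.4331, -0.3096, 0.0092]
tcp_rot: [0.774, -0.633, -0.026, 0.004]
contact_force: [0.2, 0.3, -0.2]
opening: 0.996
```

Run:
```python
from h import *
tilt();plan(.4325,-.3093,.008,-1.36)
```

```text
tilt z-axis [-0.0448  0.0263]
t 41.65 p [ 0.4331 -0.3096  0.0092] yaw -1.371 F [ 0.2  0.3 -0.2] op 0.996 q [-0.8   0.3   2.02 -0.02  0.87  0.58]
n 1 dyaw 0.011 D [-0.0006  0.0003 -0.0012]
[-0.04, 0.05, 0.12, -0.011],
```

Request:
send_rows(motion=[0,0.03,0,0,8,0,0,0,0,7,0,0,0,0,6,0,0,0,0,5,0,0,0,0,5,0,0,0,0,5,0,0,0,0,5], grip_force=30)

```text
time: 42.35
eef_pos: [0.4334, -0.3103, 0.0103]
tcp_rot: [0.774, -0.633, -0.025, 0.004]
contact_force: [-0.0, -0.2, 0.6]
opening: 0.642
```

Run:
```python
from h import *
tilt();plan(.4325,-.3093,.14,-1.36)
```

```text
tilt z-axis [-0.0432  0.0247]
t 42.35 p [ 0.4334 -0.3103  0.0103] yaw -1.3711 F [-0.  -0.2  0.6] op 0.642 q [-0.81  0.3   2.02 -0.02  0.87  0.58]
n 3 dyaw 0.011 D [-0.0009  0.001   0.1297]
[-0.04, 0.02, -4.32, -0.004],[-0.04, 0.02, -4.32, -0.004],[-0.04, 0.02, -4.32, -0.004],
```

Green is gripped. Lifting and carrying it over.

Request:
send_rows(motion=[0,0,-1,0,5,0,0,-2.5,0,5,0,0,-3,0,5,0,0,-3,0,5,0,0,-2.5,0,5,0,0,-1,0,5,0,0,0,0,5])

```text
time: 43.05
eef_pos: [0.438, -0.3125, 0.1456]
tcp_rot: [0.774, -0.633, -0.026, 0.004]
contact_force: [-0.4, 1.2, -1.1]
opening: 0.642
```

Run:
```python
from h import *
tilt();plan(.505,.0113,.14,-1.67,3)
```

```text
tilt z-axis [-0.0459  0.0274]
t 43.05 p [ 0.438  -0.3125  0.1456] yaw -1.3712 F [-0.4  1.2 -1.1] op 0.642 q [-0.8   0.1   1.95 -0.02  1.14  0.58]
n 12 dyaw -0.299 D [ 0.067   0.3238 -0.0056]
[-2.53, -1.08, 0.05, 0.025],[-2.56, -1.02, 0.05, 0.025],[-2.58, -0.95, 0.05, 0.025],[-2.61, -0.89, 0.05, 0.025],[-2.63, -0.82, 0.05, 0.025],[-2.65, -0.76, 0.05, 0.025],[-2.67, -0.69, 0.05, 0.025],[-2.68, -0.63, 0.05, 0.025],[-2.7, -0.56, 0.05, 0.025],[-2.71, -0.49, 0.05, 0.025],[-2.72, -0.42, 0.05, 0.025],[-2.73, -0.36, 0.05, 0.025],
```

Request:
send_rows(motion=[-1.2,-0.5,0,0.02,5,-2.3,-1.0,0,0.025,5,-2.6,-1.0,0,0.025,5,-2.6,-0.9,0,0.025,5,-2.6,-0.8,0,0.025,5,-2.6,-0.8,0,0.025,5,-2.6,-0.7,0,0.025,5,-2.6,-0.6,0,0.025,5,-2.6,-0.6,0,0.025,5,-2.3,-0.5,0,0.025,5,-1.2,-0.3,0,0.02,5,0,0,0,0,5])

```text
time: 44.25
eef_pos: [0.487, -0.0409, 0.1319]
tcp_rot: [-0.678, 0.734, 0.04, -0.013]
contact_force: [0.0, 0.2, -1.7]
opening: 0.638
```

Run:
```python
from h import *
tilt();plan(.505,.0113,.12,-1.67,3)
```

```text
tilt z-axis [-0.0733  0.0413]
t 44.25 p [ 0.487  -0.0409  0.1319] yaw -1.6515 F [ 0.   0.2 -1.7] op 0.638 q [-0.3   0.03  2.07  0.02  1.13  1.34]
n 2 dyaw -0.018 D [ 0.018   0.0522 -0.0119]
[-2.67, -0.69, 0.59, 0.009],[-2.68, -0.66, 0.59, 0.009],
```

Request:
send_rows(motion=[-1.5,-0.3,-0.5,0.01,5,-1.8,-0.6,-0.5,0.005,5,-1.2,-0.4,0,0,5,-0.4,-0.2,0,0,5,0,0,0,0,5,0,0,-3,0,5,0,0,0,0,5,0,0,3,0,5,0,0,0,0,5], grip_force=40)

```text
time: 45.15
eef_pos: [0.5022, 0.0037, 0.1346]
tcp_rot: [-0.672, 0.739, 0.044, -0.018]
contact_force: [-0.2, -1.0, -1.8]
opening: 0.638
```

Run:
```python
from h import *
tilt();plan(.505,.0113,.12,-1.67,3)
```

```text
tilt z-axis [-0.0871  0.0409]
t 45.15 p [0.5022 0.0037 0.1346] yaw -1.6675 F [-0.2 -1.  -1.8] op 0.638 q [-0.21  0.06  2.03  0.02  1.15  1.45]
n 1 dyaw -0.002 D [ 0.0028  0.0076 -0.0146]
[-0.79, -0.2, 1.46, 0.002],
```

Request:
send_rows(motion=[0,0,-4,0,5,0,0,-4,0,5,0,0,0,0,5])

```text
time: 45.45
eef_pos: [0.5072, -0.0009, 0.2143]
tcp_rot: [-0.671, 0.739, 0.048, -0.021]
contact_force: [-0.4, -0.6, -0.1]
opening: 0.638
```

Run:
```python
from h import *
tilt();st()
```

```text
tilt z-axis [-0.0952  0.042 ]
t 45.45 p [ 0.5072 -0.0009  0.2143] yaw -1.669 F [-0.4 -0.6 -0.1] op 0.638 q [-0.21 -0.02  1.95  0.02  1.31  1.45]
```

Request:
send_rows(motion=[0,0,4,0,5,0,0,4,0,5,0,0,0,0,5])

```text
time: 45.75
eef_pos: [0.5012, 0.001, 0.1357]
tcp_rot: [-0.671, 0.74, 0.045, -0.019]
contact_force: [-1.1, 1.5, -1.6]
opening: 0.639
```

Run:
```python
from h import *
tilt();st()
```

```text
tilt z-axis [-0.0887  0.0402]
t 45.75 p [0.5012 0.001  0.1357] yaw -1.6699 F [-1.1  1.5 -1.6] op 0.639 q [-0.21  0.06  2.03  0.02  1.15  1.45]
```

Request:
send_rows(motion=[0,0,-0.5,0,5,0,0,-1,0,5,0,0,-1.5,0,5,0,0,-2,0,5,0,0,-2,0,5,0,0,-1.5,0,5,0,0,-1.0,0,5,0,0,-0.5,0,5,0,0,0,0,5])

```text
time: 46.65
eef_pos: [0.5161, -0.0053, 0.2581]
tcp_rot: [-0.671, 0.74, 0.036, -0.013]
contact_force: [-0.6, 0.3, -0.8]
opening: 0.634
```

Run:
```python
from h import *
tilt();st()
```

```text
tilt z-axis [-0.0677  0.0352]
t 46.65 p [ 0.5161 -0.0053  0.2581] yaw -1.6697 F [-0.6  0.3 -0.8] op 0.634 q [-0.22 -0.05  1.9   0.02  1.37  1.45]
```

Request:
send_rows(motion=[0,0,4,0,5,0,0,0,0,5,0,0,4,0,5,0,0,0,0,5])

```text
time: 47.05
eef_pos: [0.5099, -0.0024, 0.1777]
tcp_rot: [-0.671, 0.74, 0.036, -0.014]
contact_force: [-2.3, -0.0, -2.6]
opening: 0.641
```

Run:
```python
from h import *
tilt();st()
```

```text
tilt z-axis [-0.0688  0.0354]
t 47.05 p [ 0.5099 -0.0024  0.1777] yaw -1.6696 F [-2.3 -0.  -2.6] op 0.641 q [-0.21  0.01  1.99  0.02  1.22  1.45]
```

Request:
send_rows(motion=[0,0,-0.5,0,5,0,0,-1,0,5,0,0,-1.5,0,5,0,0,-2,0,5,0,0,-2,0,5,0,0,-1.5,0,5,0,0,-1.0,0,5,0,0,-0.5,0,5,0,0,0,0,5])

```text
time: 47.95
eef_pos: [0.5262, -0.0082, 0.3091]
tcp_rot: [-0.672, 0.74, 0.022, -0.003]
contact_force: [0.0, 0.1, -1.1]
opening: 0.635
```

Run:
```python
from h import *
tilt();st()
```

```text
tilt z-axis [-0.0346  0.0278]
t 47.95 p [ 0.5262 -0.0082  0.3091] yaw -1.6685 F [ 0.   0.1 -1.1] op 0.635 q [-0.22 -0.08  1.83  0.02  1.43  1.45]
```

Request:
send_rows(motion=[0,0,0.5,0,5,0,0,1,0,5,0,0,1.5,0,5,0,0,2,0,5,0,0,2,0,5,0,0,1.5,0,5,0,0,1.0,0,5,0,0,0.5,0,5,0,0,0,0,5])

```text
time: 48.85
eef_pos: [0.5154, -0.0036, 0.1907]
tcp_rot: [-0.671, 0.74, 0.03, -0.009]
contact_force: [0.5, -0.3, -1.4]
opening: 0.636
```

Run:
```python
from h import *
tilt();st()
```

```text
tilt z-axis [-0.0542  0.032 ]
t 48.85 p [ 0.5154 -0.0036  0.1907] yaw -1.669 F [ 0.5 -0.3 -1.4] op 0.636 q [-0.21  0.    1.97  0.02  1.23  1.45]
```

Useful: a gentle climb takes the tilt out, and a pulsed descent doesn't put it back. Repeating that once.

Request:
send_rows(motion=[0,0,-0.5,0,5,0,0,-1,0,5,0,0,-1.5,0,5,0,0,-2,0,5,0,0,-2,0,5,0,0,-1.5,0,5,0,0,-1.0,0,5,0,0,-0.5,0,5,0,0,0,0,5])

```text
time: 49.75
eef_pos: [0.5247, -0.0079, 0.3094]
tcp_rot: [-0.672, 0.74, 0.022, -0.004]
contact_force: [-0.7, -0.6, -0.1]
opening: 0.642
```

Request:
send_rows(motion=[0,0,4,0,5,0,0,0,0,5,0,0,4,0,5,0,0,0,0,5,0,0,4,0,5,0,0,0,0,5,0,0,4,0,5,0,0,0,0,5])

```text
time: 50.55
eef_pos: [0.5225, -0.004, 0.1562]
tcp_rot: [-0.672, 0.74, 0.02, -0.002]
contact_force: [-1.4, 1.0, -2.8]
opening: 0.643
```

Run:
```python
from h import *
tilt();plan(.506,.0113,.12,-1.67,3)
```

```text
tilt z-axis [-0.0292  0.0266]
t 50.55 p [ 0.5225 -0.004   0.1562] yaw -1.6681 F [-1.4  1.  -2.8] op 0.643 q [-0.21  0.04  2.    0.02  1.14  1.45]
n 2 dyaw -0.002 D [-0.0165  0.0153 -0.0362]
[-0.68, 0.89, 1.81, 0.001],[-0.68, 0.89, 1.81, 0.001],
```

Request:
send_rows(motion=[-0.8,0.8,0.8,0,5,-0.7,0.6,0.8,0,5,0,0,0.8,0,5,0,0,0,0,5])

```text
time: 50.95
eef_pos: [0.5175, 0.0129, 0.1452]
tcp_rot: [-0.672, 0.74, 0.011, 0.005]
contact_force: [-0.7, 0.3, -1.2]
opening: 0.636
```

Run:
```python
from h import *
tilt();plan(.5086,.0115,.08,-1.67,3)
```

```text
tilt z-axis [-0.0083  0.0229]
t 50.95 p [0.5175 0.0129 0.1452] yaw -1.6672 F [-0.7  0.3 -1.2] op 0.636 q [-0.18  0.03  2.03  0.02  1.09  1.47]
n 3 dyaw -0.003 D [-0.0089 -0.0014 -0.0652]
[0.07, 0.29, 2.17, 0.001],[0.07, 0.29, 2.17, 0.001],[0.08, 0.29, 2.17, 0.001],
```

Request:
send_rows(motion=[0,0.4,1,0,5,0.1,0.3,1.5,0,5,0,0,1.5,0,5,0,0,1,0,5,0,0,0,0,5])

```text
time: 51.45
eef_pos: [0.5116, 0.0133, 0.0955]
tcp_rot: [-0.672, 0.74, 0.009, 0.006]
contact_force: [-0.6, 0.4, -1.6]
opening: 0.638
```

Run:
```python
from h import *
tilt();plan(.5086,.0115,.06,-1.67,3)
```

```text
tilt z-axis [-0.0026  0.0215]
t 51.45 p [0.5116 0.0133 0.0955] yaw -1.6666 F [-0.6  0.4 -1.6] op 0.638 q [-0.18  0.09  2.08  0.02  0.98  1.47]
n 2 dyaw -0.003 D [-0.003  -0.0018 -0.0355]
[0.11, 0.14, 1.78, 0.002],[0.11, 0.14, 1.78, 0.002],
```

Request:
send_rows(motion=[0.1,0.3,0.8,0,5,0.1,0,1,0,5,0,0,1,0,5,0,0,0.4,0,5,0,0,0,0,5])

```text
time: 51.95
eef_pos: [0.5089, 0.0119, 0.0617]
tcp_rot: [-0.672, 0.74, 0.008, 0.007]
contact_force: [-0.1, 0.1, -0.8]
opening: 0.638
```

Run:
```python
from h import *
tilt();plan(.5086,.0115,.05,-1.67,3)
a=np.mean([shot('side')[0] for _ in range(2)],0).astype(np.uint8)
a=cv2.convertScaleAbs(a,alpha=1.4)
cv2.imwrite('pics/side21.png',cv2.resize(a[170:220,250:300,::-1],None,fx=12,fy=12,interpolation=cv2.INTER_CUBIC))
```

```text
tilt z-axis [-0.001   0.0211]
t 51.95 p [0.5089 0.0119 0.0617] yaw -1.667 F [-0.1  0.1 -0.8] op 0.638 q [-0.19  0.14  2.1   0.03  0.91  1.46]
n 1 dyaw -0.003 D [-0.0003 -0.0004 -0.0117]
[0.04, 0.02, 1.17, 0.003],
```

View pics/side21.png

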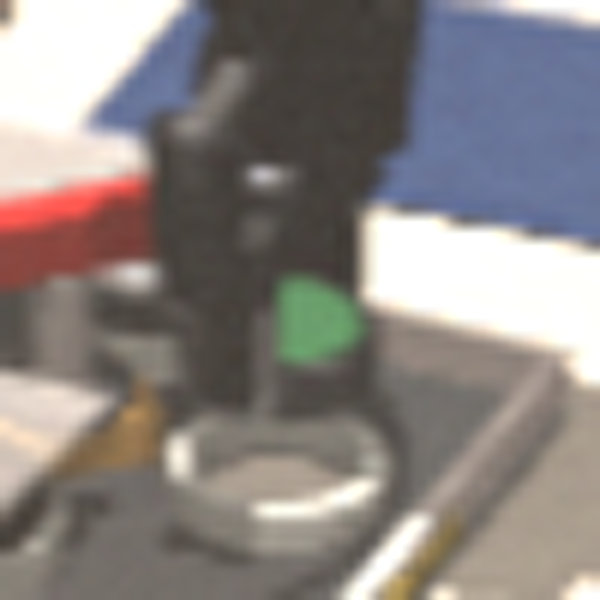

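The filter (about 275 across) is centred over the cup (278). Lowering it.

Request:
send_rows(motion=[0.04,0.03,0.4,0,5,0,0,0.4,0,5,0,0,0.4,0,5,0,0,0.3,0,5,0,0,0,0,5])

```text
time: 52.55
eef_pos: [0.51, 0.0116, 0.0474]
tcp_rot: [-0.672, 0.74, 0.007, 0.008]
contact_force: [0.6, -0.5, -0.9]
opening: 0.637
```

Run:
```python
from h import *
tilt();plan(.5086,.0115,.036,-1.67,3)
```

```text
tilt z-axis [0.0027 0.0204]
t 52.55 p [0.51   0.0116 0.0474] yaw -1.6666 F [ 0.6 -0.5 -0.9] op 0.637 q [-0.19  0.16  2.1   0.03  0.88  1.46]
n 1 dyaw -0.003 D [-0.0014 -0.0001 -0.0114]
[0.02, 0.14, 1.14, 0.003],
```

Request:
send_rows(motion=[0,0.12,0.2,0,5,0,0,0.2,0,5,0,0,0.2,0,5])

```text
time: 52.85
eef_pos: [0.5088, 0.012, 0.0412]
tcp_rot: [-0.672, 0.74, 0.007, 0.008]
contact_force: [-0.3, -0.1, -1.4]
opening: 0.635
```

Run:
```python
from h import *
tilt();plan(.5086,.0115,.036,-1.67,3)
```

```text
tilt z-axis [0.0026 0.0206]
t 52.85 p [0.5088 0.012  0.0412] yaw -1.6667 F [-0.3 -0.1 -1.4] op 0.635 q [-0.19  0.17  2.1   0.03  0.87  1.46]
n 1 dyaw -0.003 D [-0.0002 -0.0005 -0.0052]
[0.05, 0.01, 0.52, 0.003],
```

Request:
send_rows(motion=[0.03,0,0.2,0,5,0,0,0.2,0,5,0,0,0.2,0,5,0,0,0.1,0,5])

```text
time: 53.25
eef_pos: [0.5091, 0.0118, 0.0355]
tcp_rot: [-0.673, 0.74, 0.007, 0.007]
contact_force: [-4.9, -0.2, 8.5]
opening: 0.635
```

Run:
```python
from h import *
tilt();st()
```

```text
tilt z-axis [0.001  0.0211]
t 53.25 p [0.5091 0.0118 0.0355] yaw -1.6663 F [-4.9 -0.2  8.5] op 0.635 q [-0.19  0.18  2.1   0.03  0.86  1.46]
```

It's seated: z is 0.0355 and I expected 0.0353. Release and rise.

Request:
send_rows(motion=[0,0,0,0,6,0,0,0,0,7,0,0,0,0,8,0,0,-0.5,0,8,0,0,-1.5,0,8,0,0,-2,0,8.5,0,0,-3,0,8.5,0,0,-3,0,8.5,0,0,-2,0,8.5,0,0,-1,0,8.5,0,0,0,0,8.5])

```text
time: 54.35
eef_pos: [0.509, 0.0087, 0.1713]
tcp_rot: [-0.672, 0.74, 0.007, 0.008]
contact_force: [-0.0, -1.1, 0.5]
opening: 0.993
```

Run:
```python
from h import *
tilt();plan(.575,.004,.15,-.8266)
a=np.mean([shot('side')[0] for _ in range(2)],0).astype(np.uint8)
cv2.imwrite('pics/side22.png',cv2.resize(a[150:230,220:330,::-1],None,fx=7,fy=7,interpolation=cv2.INTER_CUBIC))
```

```text
tilt z-axis [0.0026 0.0204]
t 54.35 p [0.509  0.0087 0.1713] yaw -1.6664 F [-0.  -1.1  0.5] op 0.993 q [-0.19 -0.02  2.04  0.02  1.13  1.46]
n 6 dyaw 0.84 D [ 0.066  -0.0047 -0.0213]
[-0.03, -1.1, 0.35, -0.14],[0.13, -1.1, 0.35, -0.14],[0.28, -1.07, 0.35, -0.14],[0.43, -1.02, 0.35, -0.14],[0.56, -0.95, 0.35, -0.14],[0.69, -0.86, 0.35, -0.14],
```

View pics/side22.png

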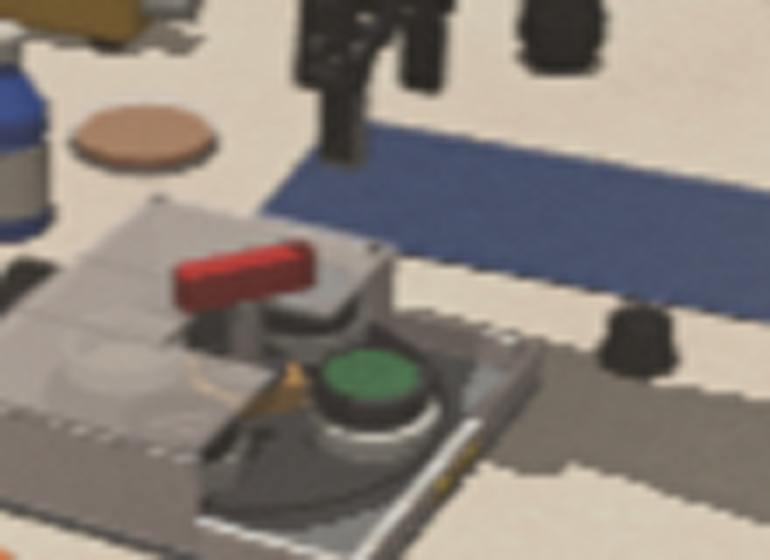

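Green is seated level at (372,372), the bar hasn't moved and the tool is nearly upright. Now to the key for the last turn.

Request:
send_rows(motion=[0,-0.3,0,-0.08,8.5,0,-0.5,0,-0.08,8.5,0,-0.6,0,-0.08,8.5,0.1,-0.6,0,-0.08,8.5,0.2,-0.6,0,-0.08,8.5,0.2,-0.6,0,-0.08,8.5,0.3,-0.6,0,-0.08,8.5,0.3,-0.5,0,-0.08,8.5,0.3,-0.5,0,-0.08,8.5,0.3,-0.3,0,-0.08,8.5,0,0,0,0,8.5])

```text
time: 55.55
eef_pos: [0.5525, 0.0094, 0.1443]
tcp_rot: [0.914, -0.405, -0.025, -0.005]
contact_force: [-0.2, 0.7, -0.0]
opening: 1.001
```

Run:
```python
from h import *
tilt();plan(.5765,.0035,.12,-.82)
```

```text
tilt z-axis [-0.0414  0.0284]
t 55.55 p [0.5525 0.0094 0.1443] yaw -0.8348 F [-0.2  0.7 -0. ] op 1.001 q [-0.18  0.13  1.93  0.02  1.13  0.65]
n 1 dyaw 0.015 D [ 0.024  -0.0059 -0.0243]
[2.05, -1.38, 2.43, -0.015],
```

Request:
send_rows(motion=[1.8,-1.2,0,0,8.5,0,0,0,0,8.5,0,0,-0.5,0,8.5,0,0,-1,0,8.5,0,0,-1.5,0,8.5,0,0,-2,0,8.5,0,0,-2,0,8.5,0,0,-1.5,0,8.5,0,0,-1,0,8.5,0,0,-0.5,0,8.5,0,0,0,0,8.5])

```text
time: 56.65
eef_pos: [0.5734, 0.0026, 0.2498]
tcp_rot: [0.913, -0.408, -0.028, -0.004]
contact_force: [0.7, 0.4, -0.0]
opening: 0.996
```

Run:
```python
from h import *
tilt();plan(.5765,.0035,.13,-.82)
```

```text
tilt z-axis [-0.0473  0.0296]
t 56.65 p [0.5734 0.0026 0.2498] yaw -0.8412 F [ 0.7  0.4 -0. ] op 0.996 q [-0.18  0.08  1.78  0.02  1.33  0.65]
n 3 dyaw 0.021 D [ 0.0031  0.0009 -0.1198]
[0.05, -0.1, 3.99, -0.007],[0.05, -0.1, 3.99, -0.007],[0.05, -0.1, 3.99, -0.007],
```

Request:
send_rows(motion=[0,0,4,0,8.5,0,0,0,0,8.5,0,0,4,0,8.5,0,0,0,0,8.5,0,0,3,0,8.5,0,0,0,0,8.5])

```text
time: 57.25
eef_pos: [0.5694, 0.0058, 0.1425]
tcp_rot: [0.913, -0.408, -0.027, -0.004]
contact_force: [-1.1, -0.1, -0.5]
opening: 0.998
```

Run:
```python
from h import *
tilt();plan(.5765,.0035,.11,-.82)
```

```text
tilt z-axis [-0.045   0.0292]
t 57.25 p [0.5694 0.0058 0.1425] yaw -0.8412 F [-1.1 -0.1 -0.5] op 0.998 q [-0.18  0.17  1.89  0.02  1.13  0.65]
n 1 dyaw 0.021 D [ 0.0071 -0.0023 -0.0325]
[0.64, -0.38, 3.25, -0.021],
```

Request:
send_rows(motion=[0,0,-3,0,8.5,0,0,0,0,8.5,0,0,3,0,8.5,0,0,0,0,8.5,0,0,-3,0,8.5,0,0,0,0,8.5,0,0,3,0,8.5,0,0,0,0,8.5,0,0,-3,0,8.5,0,0,0,0,8.5,0,0,3,0,8.5,0,0,0,0,8.5])

```text
time: 58.45
eef_pos: [0.5828, 0.0033, 0.1716]
tcp_rot: [0.913, -0.408, -0.011, -0.008]
contact_force: [-0.1, 0.1, -1.7]
opening: 0.996
```

Run:
```python
from h import *
tilt();plan(.5765,.0035,.11,-.82)
```

```text
tilt z-axis [-0.0127  0.0234]
t 58.45 p [0.5828 0.0033 0.1716] yaw -0.8402 F [-0.1  0.1 -1.7] op 0.996 q [-0.18  0.15  1.85  0.02  1.16  0.65]
n 2 dyaw 0.02 D [-0.0063  0.0002 -0.0616]
[-0.22, 0.23, 3.08, -0.01],[-0.22, 0.23, 3.08, -0.01],
```

The pulses worked: tilt is back to 0.013. Descending in pulses.

Request:
send_rows(motion=[-0.4,0.4,3,-0.02,8.5,0,0,0,0,8.5,0,0,2,0,8.5,0,0,0,0,8.5])

```text
time: 58.85
eef_pos: [0.5802, 0.0042, 0.1282]
tcp_rot: [0.917, -0.399, -0.007, -0.009]
contact_force: [-0.4, 0.1, -0.8]
opening: 0.997
```

Run:
```python
from h import *
tilt();plan(.5765,.0035,.085,-.82)
```

```text
tilt z-axis [-0.0051  0.0221]
t 58.85 p [0.5802 0.0042 0.1282] yaw -0.8203 F [-0.4  0.1 -0.8] op 0.997 q [-0.18  0.19  1.89  0.02  1.07  0.63]
n 1 dyaw 0.0 D [-0.0037 -0.0007 -0.0432]
[-0.2, 0.32, 4.32, -0.0],
```

Request:
send_rows(motion=[-0.2,0.3,1.5,0,8.5,0,0,0,0,8.5,0,0,1.5,0,8.5,0,0,0,0,8.5])

```text
time: 59.25
eef_pos: [0.5802, 0.0036, 0.1024]
tcp_rot: [0.917, -0.399, -0.002, -0.01]
contact_force: [-0.7, -0.2, -0.8]
opening: 0.989
```

Run:
```python
from h import *
tilt();plan(.5765,.0035,.085,-.82)
```

```text
tilt z-axis [0.0037 0.0206]
t 59.25 p [0.5802 0.0036 0.1024] yaw -0.8207 F [-0.7 -0.2 -0.8] op 0.989 q [-0.18  0.22  1.91  0.02  1.01  0.63]
n 1 dyaw 0.001 D [-0.0037 -0.0001 -0.0174]
[-0.25, 0.27, 1.74, -0.001],
```

Request:
send_rows(motion=[-0.25,0.3,1,0,8.5,0,0,0.5,0,8.5,0,0,0,0,8.5])

```text
time: 59.55
eef_pos: [0.5764, 0.0036, 0.0865]
tcp_rot: [0.917, -0.399, -0.002, -0.01]
contact_force: [-0.4, 0.0, 0.1]
opening: 0.995
```

Run:
```python
from h import *
tilt();plan(.5765,.0035,.085,-.82)
```

```text
tilt z-axis [0.0044 0.0205]
t 59.55 p [0.5764 0.0036 0.0865] yaw -0.8208 F [-0.4  0.   0.1] op 0.995 q [-0.18  0.23  1.93  0.03  0.98  0.63]
n 1 dyaw 0.001 D [ 0.0001 -0.0001 -0.0015]
[0.01, 0.0, 0.15, -0.001],
```

Request:
send_rows(motion=[0,0,0.15,0,7,0,0,0,0,5,0,0,0,0,3,0,0,0,0,1.5,0,0,0,0,0.5,0,0,0,0,0.5,0,0,0,0,0.5,0,0,0,0,0.5], grip_force=80)

```text
time: 60.35
eef_pos: [0.5767, 0.0038, 0.0856]
tcp_rot: [0.917, -0.399, -0.002, -0.01]
contact_force: [-0.8, -0.2, 0.6]
opening: 0.163
```

Run:
```python
from h import *
tilt();st()
a=np.mean([shot('side')[0] for _ in range(2)],0).astype(np.uint8)
cv2.imwrite('pics/side23.png',cv2.resize(a[150:230,220:330,::-1],None,fx=7,fy=7,interpolation=cv2.INTER_CUBIC))
```

```text
tilt z-axis [0.0047 0.0207]
t 60.35 p [0.5767 0.0038 0.0856] yaw -0.8209 F [-0.8 -0.2  0.6] op 0.163 q [-0.18  0.23  1.93  0.03  0.98  0.63]
```

View pics/side23.png

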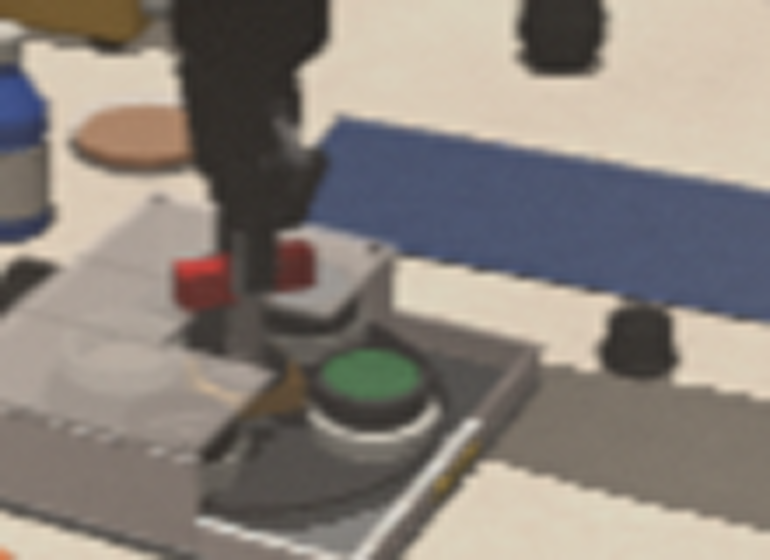

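The key is gripped again and green is seated in front. I'll press lightly to confirm the key is home, then turn.

Request:
send_rows(motion=[0,0,0.2,0,0.5,0,0,0.2,0,0.5,0,0,0,0,0.5])

```text
time: 60.75
eef_pos: [0.5769, 0.0039, 0.0859]
tcp_rot: [0.917, -0.399, -0.003, -0.01]
contact_force: [0.1, 0.3, -2.4]
opening: 0.161
```

Run:
```python
from h import *
tilt();st()
```

```text
tilt z-axis [0.0021 0.0208]
t 60.75 p [0.5769 0.0039 0.0859] yaw -0.8204 F [ 0.1  0.3 -2.4] op 0.161 q [-0.18  0.24  1.93  0.03  0.98  0.63]
```

The height doesn't change, so the key is home. Turning the plug to the front.

Request:
send_rows(motion=[0,0,0,-0.08,0.5,0,0,0,-0.13,0.5,0,0,0,-0.13,0.5,0,0,0,-0.13,0.5,0,0,0,-0.13,0.5,0,0,0,-0.13,0.5,0,0,0,0,0.5])

```text
time: 61.45
eef_pos: [0.5766, 0.0041, 0.0855]
tcp_rot: [0.999, -0.034, 0.0, -0.011]
contact_force: [0.5, -1.0, -1.6]
opening: 0.167
```

Run:
```python
from h import *
tilt();plan(.5768,.0038,.0858,.775)
```

```text
tilt z-axis [0.0015 0.0229]
t 61.45 p [0.5766 0.0041 0.0855] yaw -0.0679 F [ 0.5 -1.  -1.6] op 0.167 q [-0.18  0.24  1.93  0.03  0.98 -0.13]
n 6 dyaw 0.843 D [ 0.0002 -0.0003  0.0003]
[0.0, 0.0, -0.01, -0.14],[0.0, 0.01, -0.01, -0.14],[0.0, 0.01, -0.01, -0.14],[0.0, 0.01, -0.01, -0.14],[0.0, 0.01, -0.01, -0.14],[0.0, 0.01, -0.01, -0.14],
```

Request:
send_rows(motion=[0,0,0,-0.13,0.5,0,0,0,-0.14,0.5,0,0,0,-0.14,0.5,0,0,0,-0.14,0.5,0,0,0,-0.14,0.5,0,0,0,-0.1,0.5,0,0,0,-0.02,0.5,0,0,0,0,0.5])

```text
time: 62.25
eef_pos: [0.5765, 0.0041, 0.0855]
tcp_rot: [0.931, 0.364, 0.005, -0.011]
contact_force: [-1.4, 0.8, 1.5]
opening: 0.166
```

Run:
```python
from h import *
tilt();plan(.5768,.0038,.0858,.775)
a=np.mean([shot('side')[0] for _ in range(3)],0).astype(np.uint8)
cv2.imwrite('pics/side24.png',cv2.resize(a[150:230,220:330,::-1],None,fx=7,fy=7,interpolation=cv2.INTER_CUBIC))
h=np.array([.576,.0033])
port=h+.068*np.array([np.cos(np.pi-.099),np.sin(np.pi-.099)])
print(port,(px('side',[[*port,.048],[*port,.038]])+.5-[220,150])*7)
```

```text
tilt z-axis [0.0005 0.0245]
t 62.25 p [0.5765 0.0041 0.0855] yaw 0.7442 F [-1.4  0.8  1.5] op 0.166 q [-0.18  0.24  1.93  0.03  0.98 -0.94]
n 1 dyaw 0.031 D [ 0.0003 -0.0003  0.0003]
[0.0, 0.04, -0.03, -0.031],
[0.50833296 0.01002101] [[374.59024277 386.58696156]
 [374.07962029 404.51228769]]
```

View pics/side24.png

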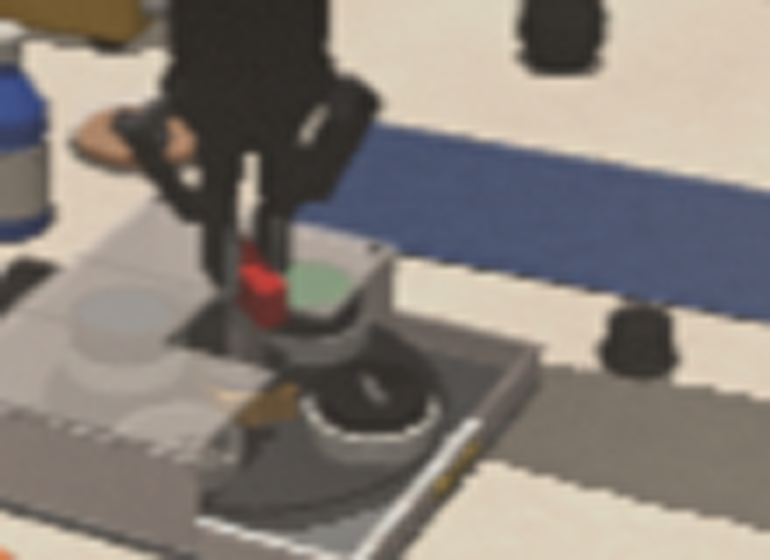

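The plug is at the front, about (370,393), and both filters are under the cover. A final nudge, then I'll back off half the play so the key comes out freely.

Request:
send_rows(motion=[0,0,0,-0.03,0.5,0,0,0,0,0.5,0,0,0,0,0.5,0,0,0,0,0.5,0,0,0,0.06,0.5,0,0,0,0,0.5,0,0,0,0,0.5])

```text
time: 63.1
eef_pos: [0.5768, 0.0039, 0.0855]
tcp_rot: [0.937, 0.35, 0.005, -0.011]
contact_force: [-0.4, 0.7, 0.8]
opening: 0.161
```

Run:
```python
from h import *
tilt();st()
```

```text
tilt z-axis [0.0015 0.0237]
t 63.1 p [0.5768 0.0039 0.0855] yaw 0.7156 F [-0.4  0.7  0.8] op 0.161 q [-0.18  0.24  1.93  0.03  0.98 -0.91]
```

Request:
send_rows(motion=[0,0,-0.3,0,0.5,0,0,-0.6,0,0.5,0,0,-0.8,0,0.5,0,0,-0.8,0,0.5,0,0,-0.8,0,0.5,0,0,-1,0,0.5,0,0,0,0,0.5])

```text
time: 63.8
eef_pos: [0.5766, 0.003, 0.1317]
tcp_rot: [0.936, 0.351, 0.005, -0.011]
contact_force: [-0.0, -1.0, -0.8]
opening: 0.162
```

Run:
```python
from h import *
tilt();plan(.5014,.2766,.17,None)
a=np.mean([shot('side')[0] for _ in range(2)],0).astype(np.uint8)
cv2.imwrite('pics/side25.png',cv2.resize(a[150:230,220:330,::-1],None,fx=7,fy=7,interpolation=cv2.INTER_CUBIC))
```

```text
tilt z-axis [0.0022 0.0239]
t 63.8 p [0.5766 0.003  0.1317] yaw 0.7178 F [-0.  -1.  -0.8] op 0.162 q [-0.18  0.17  1.9   0.03  1.07 -0.91]
n 7 dyaw 0.0 D [-0.0752  0.2736  0.0383]
[1.76, -3.65, -0.55, -0.0],[1.76, -3.65, -0.55, -0.0],[1.76, -3.65, -0.55, -0.0],[1.76, -3.65, -0.55, -0.0],[1.76, -3.65, -0.55, -0.0],[1.76, -3.65, -0.55, -0.0],[1.76, -3.65, -0.55, -0.0],
```

View pics/side25.png

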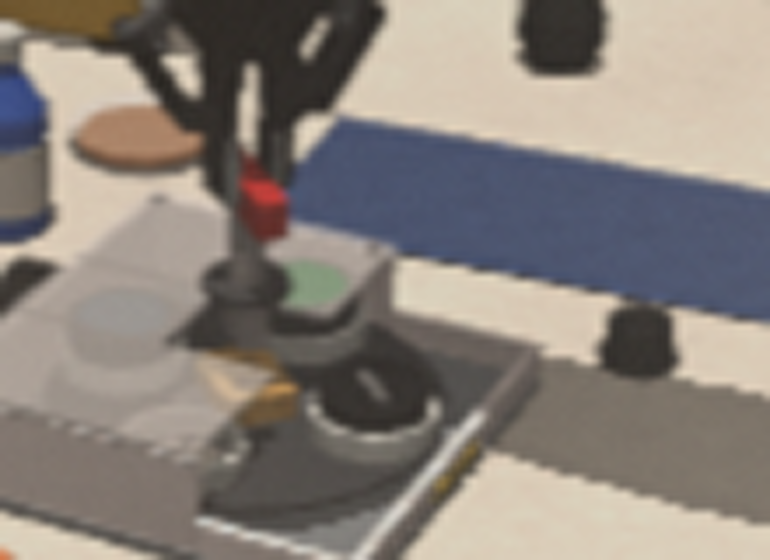

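The key is out cleanly and the plug stays in front at (374,393). I'll lift clear, then measure the bore and plug from the top.

Request:
send_rows(motion=[0,0,-2,0,0.5,0,0,-2,0,0.5,0,0,-1,0,0.5,0,0,0,0,0.5])

```text
time: 64.3
eef_pos: [0.5734, 0.0022, 0.1781]
tcp_rot: [0.936, 0.351, 0.001, -0.013]
contact_force: [0.2, -0.1, -0.1]
opening: 0.166
```

Run:
```python
from h import *
tilt();st()
ims=np.array([shot('top')[0] for _ in range(3)]).mean(0).astype(np.uint8); np.save('avg4.npy',ims)
cv2.imwrite('pics/top26.png',cv2.resize(ims[175:240,140:190,::-1],None,fx=9,fy=9,interpolation=cv2.INTER_CUBIC))
g=cv2.cvtColor(ims,cv2.COLOR_RGB2GRAY)
m=np.zeros(g.shape,bool); m[203:226,150:172]=1
print(g[200:230,150:175:2])
k=m&(g<55); q=onplane('top',uvm(k),.042); print(len(q),q.mean(0),np.sqrt(len(q))*.003)
```

```text
tilt z-axis [-0.0075  0.0254]
t 64.3 p [0.5734 0.0022 0.1781] yaw 0.7177 F [ 0.2 -0.1 -0.1] op 0.166 q [-0.18  0.12  1.87  0.03  1.16 -0.91]
[[129 129 128 127 130 131 125 128 128 127 127 128 129]
 [132 132 129 129 130 130 129 131 129 126 127 128 128]
 [137 135 135 134 131 131 131 133 129 130 131 130 129]
 [138 137 135 136 136 137 134 138 137 135 137 138 137]
 [136 138 137 137 135 137 138 137 136 137 138 135 139]
 [137 137 138 136 135 137 138 137 137 138 137 137 135]
 [141 139 138 136 140 139 138 138 137 137 138 138 136]
 [137 139 138 138 137 137 137 137 137 138 139 136 139]
 [136 138 136 134 138 137 137 137 133 138 134 138 137]
 [137 134 136 137 135 135 135 133 135 136 135 134 133]
 [133 136 136 138 133 122 124 131 135 133 134 134 133]
 [138 137 136 136 123  87  90 117 138 137 136 137 136]
 [139 140 139 133  99  54  63  95 132 137 141 137 139]
 [138 137 138 115  60  59  96 115 131 137 138 138 136]
 [135 136 136  94  54  81 130 137 129 139 134 138 139]
 [136 134 135  77  55  88 136 138 131 137 136 137 137]
 [135 136 132  70  63  97 133 135 130 133 133 132 131]
 [134 134 130  67  68 116 137 136 131 129 131 131 129]
 [131 132 130  78  69 119 141 141 133 131 133 132 131]
 [135 134 136  94  65 110 139 137 134 135 136 136 134]
 [136 137 136 112  70  87 132 135 133 138 135 133 132]
 [138 135 138 131  89  85 127 131 133 134 135 135 132]
 [136 135 139 135 117 104 122 131 136 134 136 136 133]
 [137 137 137 139 136 133 136 137 138 138 138 136 134]
 [137 139 137 137 139 138 137 138 139 140 135 141 138]
 [137 136 139 137 140 139 139 137 140 135 139 138 135]
 [134 136 137 135 135 135 137 138 135 133 137 136 134]
 [133 136 132 134 134 134 134 133 135 138 136 135 132]
 [132 133 132 135 136 134 135 136 135 137 135 135 132]
 [131 132 131 131 129 131 132 132 130 133 132 132 127]]
4 [0.51211987 0.2888267 ] 0.006
```

View pics/top26.png

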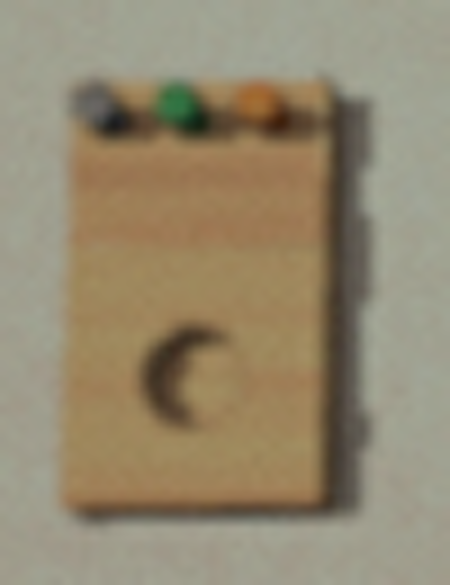

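The bore is a round hole, centre about (192,375) in the crop, which is (160.9,216.2) in the full frame. Its diameter is about 11.7 px, or 35 mm, as it should be.

Run:
```python
from h import *
b=onplane('top',[(160.9,216.2)],.042)[0]; print('bore',b)
plan(b[0],b[1],.17,None)
```

```text
bore [0.50449527 0.28097493]
t 64.45 p [0.5721 0.0024 0.1758] yaw 0.7176 F [ 0.2 -0.3 -1.9] op 0.162 q [-0.18  0.12  1.88  0.03  1.16 -0.91]
n 7 dyaw 0.0 D [-0.0676  0.2786 -0.0058]
[1.89, -3.63, 0.08, -0.0],[1.89, -3.63, 0.08, -0.0],[1.89, -3.63, 0.08, -0.0],[1.89, -3.63, 0.08, -0.0],[1.89, -3.63, 0.08, -0.0],[1.89, -3.63, 0.08, -0.0],[1.89, -3.63, 0.08, -0.0],
```

Request:
send_rows(motion=[1.0,-1.9,0,0,0.5,1.8,-3.5,0,0,0.5,1.8,-3.5,0,0,0.5,1.8,-3.5,0,0,0.5,1.8,-3.5,0,0,0.5,1.8,-3.5,0,0,0.5,1.4,-2.8,0,0,0.5,0.6,-1.2,0,0,0.5,0,0,0,0,0.5])

```text
time: 65.35
eef_pos: [0.5016, 0.2646, 0.1714]
tcp_rot: [0.937, 0.349, -0.01, -0.016]
contact_force: [-0.5, -0.3, -1.4]
opening: 0.166
```

Run:
```python
from h import *
tilt();plan(.5042,.28,.14,None)
a=np.mean([shot('side')[0] for _ in range(2)],0).astype(np.uint8)
cv2.imwrite('pics/side27.png',cv2.resize(a[190:290,190:310,::-1],None,fx=6,fy=6,interpolation=cv2.INTER_CUBIC))
ims=np.array([shot('top')[0] for _ in range(3)]).mean(0).astype(np.uint8); np.save('avg5.npy',ims)
cv2.imwrite('pics/top27.png',cv2.resize(ims[145:245,200:300,::-1],None,fx=6,fy=6,interpolation=cv2.INTER_CUBIC))
```

```text
tilt z-axis [-0.0293  0.0233]
t 65.35 p [0.5016 0.2646 0.1714] yaw 0.7136 F [-0.5 -0.3 -1.4] op 0.166 q [ 0.29  0.12  1.89  0.03  1.16 -0.43]
n 1 dyaw 0.0 D [ 0.0026  0.0154 -0.0314]
[1.21, -0.99, 3.14, -0.0],
```

View pics/side27.png

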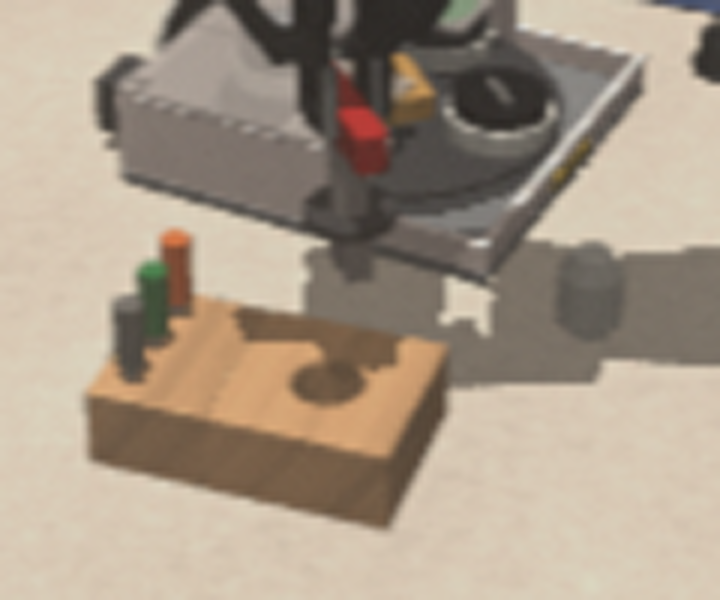

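View pics/top27.png

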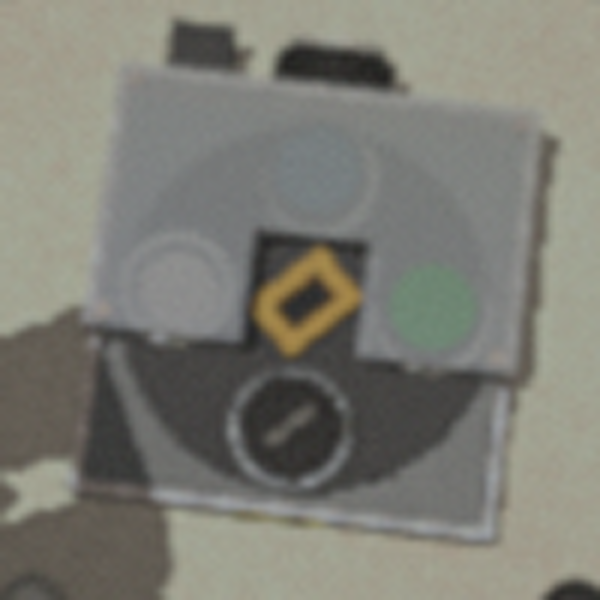

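The top view shows the plug in front (290,427), the blue filter at the back and the green one on the right. The side view shows the bore at (328,382) in the crop. I'll cross-check both positions.

Run:
```python
from h import *
print('bore side',onplane('side',[(190+(328.5)/6-.5,190+(382.5)/6-.5)],.042))
from scipy.optimize import minimize
im=np.load('avg5.npy').astype(float).mean(2)
c0=onplane('top',[(200+290.5/6-.5,145+427.5/6-.5)],.038)[0]
r=minimize(lambda c:-annulus_score(im,c),c0,method='Nelder-Mead',options=dict(initial_simplex=c0+np.array([[0,0],[.004,0],[0,.004]])))
# thin ring here: score on r .0285-.0305
print('plug top',c0,r.x,'port',.5083,.0100)
```

```text
bore side [[0.5039319  0.28244336]]
plug top [0.50893213 0.01045407] [0.50833117 0.01075217] port 0.5083 0.01
```

Request:
send_rows(motion=[1.5,-0.8,0.8,0,0.5,0,0,0,0,0.5,0,0,1,0,0.5,0,0,0,0,0.5])

```text
time: 66.0
eef_pos: [0.5109, 0.2742, 0.1542]
tcp_rot: [0.939, 0.344, -0.009, -0.015]
contact_force: [-0.3, -0.1, -2.2]
opening: 0.165
```

Run:
```python
from h import *
tilt();plan(.5065,.2815,.125,None)
```

```text
tilt z-axis [-0.0265  0.0226]
t 66.0 p [0.5109 0.2742 0.1542] yaw 0.7029 F [-0.3 -0.1 -2.2] op 0.165 q [ 0.3   0.16  1.87  0.03  1.13 -0.41]
n 1 dyaw 0.0 D [-0.0044  0.0073 -0.0292]
[0.14, -0.85, 2.92, -0.0],
```

Request:
send_rows(motion=[0.15,-0.8,1,0,0.5,0,0,0,0,0.5,0,0,1,0,0.5,0,0,0,0,0.5])

```text
time: 66.4
eef_pos: [0.5056, 0.281, 0.1326]
tcp_rot: [0.939, 0.344, -0.009, -0.015]
contact_force: [0.5, 0.0, -1.9]
opening: 0.166
```

Run:
```python
from h import *
tilt();plan(.5065,.2815,.125,None)
a=np.mean([shot('side')[0] for _ in range(2)],0).astype(np.uint8)
cv2.imwrite('pics/side28.png',cv2.resize(a[205:275,205:285,::-1],None,fx=8,fy=8,interpolation=cv2.INTER_CUBIC))
```

```text
tilt z-axis [-0.0273  0.0221]
t 66.4 p [0.5056 0.281  0.1326] yaw 0.7016 F [ 0.5  0.  -1.9] op 0.166 q [ 0.32  0.18  1.89  0.03  1.09 -0.4 ]
n 1 dyaw 0.0 D [ 0.0009  0.0005 -0.0076]
[0.1, 0.02, 0.76, -0.0],
```

View pics/side28.png

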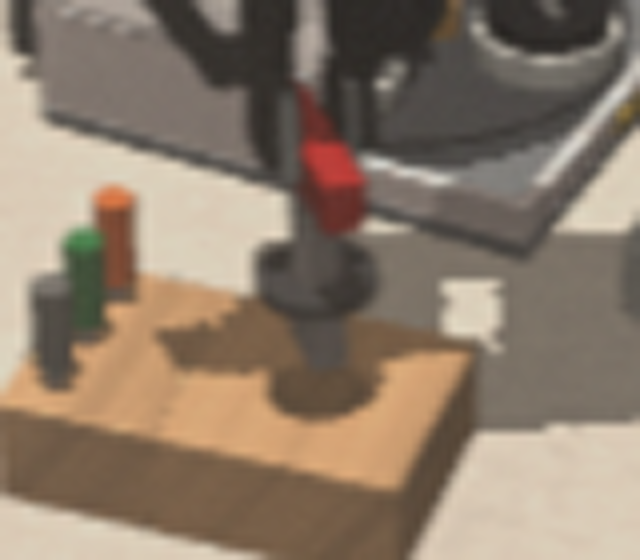

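The shank tip at (322,365) is above the bore centre at (320,390). Lowering in small steps.

Request:
send_rows(motion=[0.05,0,0.5,0,0.5,0,0,0.4,0,0.5,0,0,0.4,0,0.5,0,0,0.3,0,0.5,0,0,0,0,0.5])

```text
time: 67.0
eef_pos: [0.5078, 0.2824, 0.1181]
tcp_rot: [0.939, 0.344, -0.006, -0.015]
contact_force: [-0.8, 0.3, -1.5]
opening: 0.165
```

Run:
```python
from h import *
tilt();plan(.5055,.2815,.105,None)
```

```text
tilt z-axis [-0.0219  0.0238]
t 67.0 p [0.5078 0.2824 0.1181] yaw 0.7015 F [-0.8  0.3 -1.5] op 0.165 q [ 0.32  0.21  1.89  0.03  1.06 -0.4 ]
n 1 dyaw 0.0 D [-0.0023 -0.0009 -0.0131]
[-0.23, -0.08, 1.31, -0.0],
```

Request:
send_rows(motion=[-0.2,-0.05,0.2,0,0.5,0,0,0.3,0,0.5,0,0,0.3,0,0.5])

```text
time: 67.3
eef_pos: [0.506, 0.2817, 0.1101]
tcp_rot: [0.939, 0.344, -0.006, -0.015]
contact_force: [-0.2, 0.7, -1.3]
opening: 0.159
```

Run:
```python
from h import *
tilt();plan(.5055,.2815,.1,None)
```

```text
tilt z-axis [-0.0208  0.0242]
t 67.3 p [0.506  0.2817 0.1101] yaw 0.7015 F [-0.2  0.7 -1.3] op 0.159 q [ 0.32  0.21  1.9   0.03  1.04 -0.4 ]
n 1 dyaw 0.0 D [-0.0005 -0.0002 -0.0101]
[-0.05, -0.01, 1.01, -0.0],
```

It's in the bore: 7 mm below the contact height with no force. Continuing.

Request:
send_rows(motion=[0,0,0.3,0,0.5,0,0,0.4,0,0.5,0,0,0.3,0,0.5,0,0,0.2,0,0.5])

```text
time: 67.7
eef_pos: [0.5056, 0.282, 0.0968]
tcp_rot: [0.939, 0.344, -0.006, -0.015]
contact_force: [0.2, 0.3, -1.1]
opening: 0.162
```

Run:
```python
from h import *
tilt();plan(.5055,.2815,.0895,None)
```

```text
tilt z-axis [-0.0211  0.0241]
t 67.7 p [0.5056 0.282  0.0968] yaw 0.7015 F [ 0.2  0.3 -1.1] op 0.162 q [ 0.32  0.23  1.91  0.03  1.01 -0.4 ]
n 1 dyaw 0.0 D [-0.0001 -0.0005 -0.0073]
[-0.04, 0.03, 0.73, -0.0],
```

Request:
send_rows(motion=[0,0,0.3,0,0.5,0,0,0.2,0,0.5,0,0,0.2,0,0.5,0,0,0.2,0,0.5])

```text
time: 68.1
eef_pos: [0.5056, 0.2825, 0.0895]
tcp_rot: [0.939, 0.344, -0.006, -0.015]
contact_force: [-6.2, -2.2, 14.6]
opening: 0.165
```

Run:
```python
from h import *
tilt();st()
```

```text
tilt z-axis [-0.0224  0.0238]
t 68.1 p [0.5056 0.2825 0.0895] yaw 0.7017 F [-6.2 -2.2 14.6] op 0.165 q [ 0.32  0.24  1.91  0.04  1.   -0.4 ]
```

The key bottoms out at z 0.0895, exactly as predicted. Release and rise.

Request:
send_rows(motion=[0,0,0,0,0.5,0,0,0,0,2,0,0,0,0,4,0,0,0,0,6,0,0,-0.5,0,7,0,0,-2,0,7,0,0,-3,0,8.5,0,0,-4,0,8.5,0,0,-4,0,8.5,0,0,0,0,8.5])

```text
time: 69.1
eef_pos: [0.5088, 0.2791, 0.2301]
tcp_rot: [0.939, 0.344, -0.007, -0.015]
contact_force: [-0.1, 0.6, 0.3]
opening: 0.994
```

Request:
send_rows(motion=[-3,3,-2,0,8.5,-3,3,-2,0,8.5,-3,3,0,0,8.5,-3,3,0,0,8.5,-2,2,0,0,8.5,0,0,0,0,8.5])

```text
time: 69.7
eef_pos: [0.4931, 0.0754, 0.2687]
tcp_rot: [0.938, 0.346, -0.004, -0.014]
contact_force: [0.3, 0.6, 0.2]
opening: 0.997
```

Run:
```python
from h import *
st()
im,_=shot('side','side30.png')
cv2.imwrite('pics/side30z.png',cv2.resize(im[170:290,190:330,::-1],None,fx=5,fy=5,interpolation=cv2.INTER_CUBIC))
im,_=shot('top','top30.png')
cv2.imwrite('pics/top30z.png',cv2.resize(im[140:270,130:310,::-1],None,fx=4,fy=4,interpolation=cv2.INTER_CUBIC))
try: print('bar',keybar(im,.106,(140,190,185,235)))
except Exception as e: print(e)
```

```text
t 69.7 p [0.4931 0.0754 0.2687] yaw 0.7059 F [0.3 0.6 0.2] op 0.997 q [-0.06 -0.13  1.95  0.02  1.34 -0.77]
bar (array([0.50348896, 0.28007207]), np.float64(2.260206571374741), array([0.06625606, 0.01668475]), 126)
```

View pics/side30z.png

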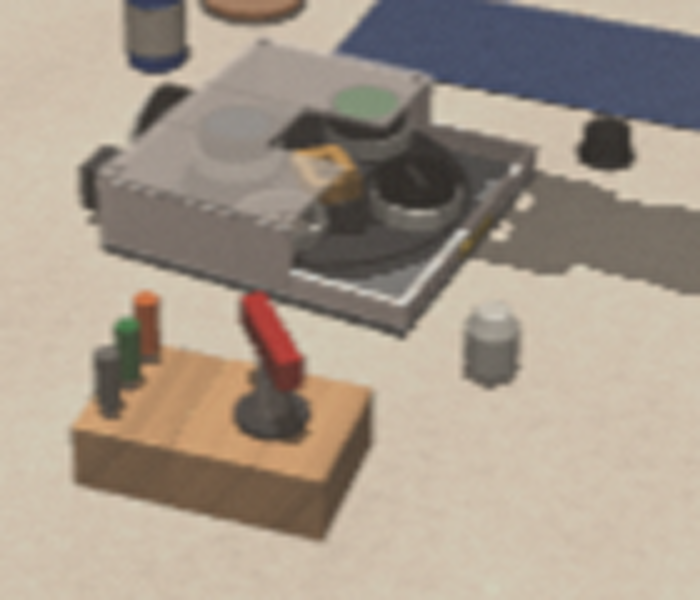

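View pics/top30z.png

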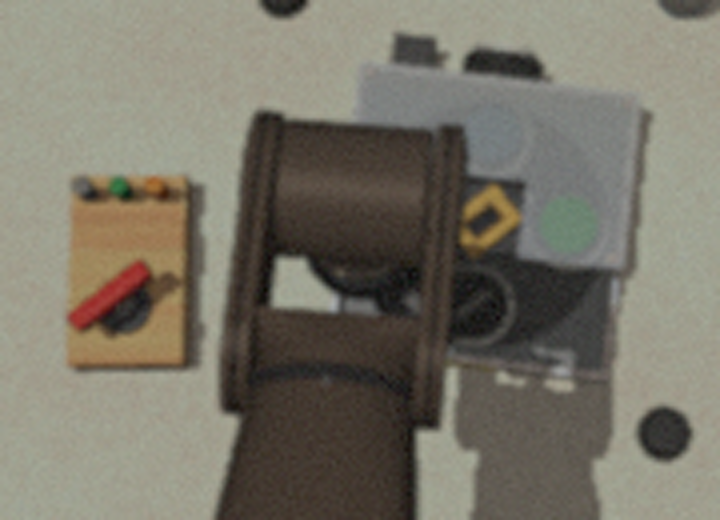

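The key stands upright with its collar on the block, the plug is in front, both filters are in their cups and the gripper is clear. Handing in.

```bash
python3 -c "
from h import *
print(workorder.sign_off()); st()"
```

```text
the job is handed in; nothing more can be done
None
the job is handed in; nothing more can be done
```

I handed the job in at about 70 s of the 210 s. Both filters present, blue and green, are seated in cups, the plug is parked at the open front, and the key is back in its bore. There was no amber filter on the mat. The hand-in reports no verdict, so the checks below are my own.

**What I did:** I took the key from the block, pushed it home in the hub and turned the wheel. I loaded blue, turned the wheel 90° and loaded green, then turned it another 90° or so to bring the plug to the front. Last, I returned the key and moved the gripper clear.

**What the last checks showed:**
- **Filters:** each seated at its predicted height with a light contact force. Both show inside their cup rings in the last pictures.
- **Plug:** measured about 1 mm from the middle of the open front (10 mm allowed).
- **Key:** bottomed out at the predicted height and stands upright. The bar is about 1–2 mm from the measured bore centre (8 mm allowed).
- **Other things on the table:** none looked shifted in the pictures I viewed. I did not measure them at the end.

**What went wrong or disagreed:**
- **Blue filter:** it first caught on the cup rim because my early measurement was about 2 mm off. The force on the tool reached about 34 N before I backed off, shifted it 2 mm and seated it.
- **Green filter:** it was knocked about 3 cm during the run, so I re-measured it before picking it up.
- **Tool tilt:** it drifted to as much as 0.1 rad while moving, and I had to work it back down with vertical moves.
- **Bore position:** the top and side cameras disagreed by about 1.5 mm, so I aimed between them.

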